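Mount a steel bar on a tilting specimen stage and tilt it to the index clip

ROBOT

A 6-joint arm with a two-finger parallel gripper is mounted at the origin on a cart in front of the work surface, level with it; the furniture and walls round the work are solid. World frame = base frame: x ahead of the robot, y to its left, z up, the work surface at z = 0. Lengths are in m, angles in degrees, forces in N, time in s.
With the tool pointing down it reaches from about 0.375 to 0.9 m from the base axis. Payload 3.1 kg.
Tool frame: the origin (TCP) lies at the very end of the fingers, on their centre line; the grasp point (between the pads) lies 19 mm behind it; z points along the fingers, y is the direction in which the jaws open and shut (so a half turn about z gives the same grasp; the last joint's range is limited). The gripper opens to 87 mm and grips with 3 to 60 N. Pads are 19 mm wide; open, the fingers measure 117 mm over their backs; the gripper's body (75 mm by 190 mm) begins 51 mm behind the grasp point.
Start: joints at [-82.535, 30.224, 82.088, -0, 67.689, -10.227], TCP at [0.19, -0.595, 0.223] pointing down, gripper open.
Joint ranges: [-176.69, 176.69], [-43.24, 126.21], [12.49, 139.97], [-82, 262], [0, 151.66], [-163.58, 163.58]. Speed limits (degrees/s): [159.86, 159.86, 180, 180, 180, 180].

INTERFACE

Orientations are given as a 3x3 rotation matrix whose columns are the frame's x, y, z axes.
In Python, from rig import read_state, capture, hand_in gives the robot as it stands. The module is installed in compiled form; this text tells all that it offers.
- The arm moves only by the tool send_rows, never from a script. Its argument "moves" is one flat list of numbers, 7 for each row, row after row: the turn, a rotation vector about the world's x, y, z in degrees, then the shift along the world's x, y, z in cm, then the gripper's target within -1 to 1 (fully open at 1, half-way at 0, shut at -1). In form: [rx, ry, rz, tx, ty, tz, hand, rx, ry, rz, tx, ty, tz, hand, ...]. A call has 1 to 20 rows; each row shifts and turns the commanded pose from where the row before left it; what a row does not reach is not made up. A row lasts 1/10 s, in which the tool goes at most 50 mm and 8.59 degrees, less where a joint would pass 70% of its speed; a pose out of reach is approached as far as the arm can. A call with a gripper value outside its range is refused whole. The fingers move at their own pace and stop on an object; the grip force is fixed at half the most. Time passes only in rows, so rows that do not move let the fingers close. It gives the time, the measured TCP pose, the force and the opening at its end, in the units of the state.
- read_state(): the state, without advancing time (a new reading comes with each control period).
- capture(name): name is "side" or "top" or "wrist"; returns a dict with "pixels" (384x512x3 uint8, red, green, blue), "vertical_fov" (degrees; the focal length in pixels is half the picture's height over the tangent of half this angle, whatever the lens; pixels are square), "cx", "cy" (the principal point, pixels), "rvec" (rotation vector, rad) and "tvec" (3), from world to camera coordinates, as OpenCV has them. Camera axes: x right, y down, z forward; pixel columns grow to the right and rows downward; lengths in m; the calibration is good to about 2 mm. A picture is of the moment at which its call begins. There is no depth.
- hand_in(): hands the job in, once; it reports no verdict.
The state is a dict: "time_s": time; "joint_positions": joint angles; "qvel": joint speeds; "tau": joint torques, N m; "position": TCP position; "tcp_rot": TCP orientation; "force": force on the tool from outside, world axes, zero at the start; "moment": the same for the moment, N m; "opening": opening from 0.0 (shut) to 1.0 (fully open).
Only numpy, scipy, OpenCV 4.12 (cv2) and the standard library are available. Lean on these libraries where they do the work, as an engineer would, in place of code of your own. Each camera call takes 0.05 s, during which the arm holds its last target.

TASK

Set up the plain steel bar on the tilting stage for angled viewing. First bring the stage level by its lever (pointer on the long middle mark), lay the bar flat in the nest and let go of it, then turn the inclined T-handle clockwise until rising resistance shows that the bar is firmly clamped, without forcing it. Finally swing the lever left until its pointer lines up with the index clip on the rim of the scale, and let go, leaving the clip and the other loose pieces on the table where they are.

Things in the scene. Friction and masses are not known exactly. Their poses are not given: they have to be found in the camera images.
- stand: fixed grey base plate of the tilting stage, 250 x 110 x 12 mm. Origin: under the stage's middle, on the table (plate spans x -120..130, y -55..55 mm). x: along the hinge axis, roughly away from the robot; y left; z up. The hinge axis runs along x at z = 75 mm. Two bearing posts (x -107..-93 and 59..73) end at most 16 mm above the axis
- scale_top (a point): top of the long middle mark on the upright white scale plate (x 112..120 of the stand), a sector of radius 80 mm about the hinge axis with thin marks every 10 degrees on the side facing the robot. The point lies on the front face, straight above the hinge axis
- cradle (a joint): tilt of the stage in rad, moved by its lever: 0 = level, lever upright on the long middle mark; positive = lever leans left (+y of the stand); range -0.7..0.7. Friction only (0.7 N m): it stays where it is left. It starts leaning right
- nest (a point): centre of the nest floor, on the hinge axis, above the stand's origin; frame tilts with the cradle: x away from the robot, z out of the floor. The bar lies along x between stop and jaw. Four lugs (x 22..40 and -40..-22 mm, inner faces y = +-10.3 up to z 6, then flared to +-15.5 at z 13) guide it; 44 mm between them are free for fingers. Bed 56 wide. Lay it with its centre at x -8..-1
- fixed_stop (a point): middle of the face of the fixed stop that the bar's far end is pressed against, x = +40, z = 10 mm from the nest; the stop is 12 mm thick (in x), 40 wide, 20 high
- lever_grip (a point): middle of the lever's grip, a black rod 14 mm thick from 91 to 143 mm from the hinge axis. The point is 122 mm from the axis, 90 mm in +x from the nest. The lever turns with the cradle in the stand's y-z plane, 22 mm in front of the scale; scale rim (80 mm) and clip (90 mm) end below the grip. z of the frame runs up along the lever
- pointer (a point): on the lever's narrow pointer, a steel strip 4 mm wide below the grip; the point is 85 mm from the hinge axis
- clip (a joint): angle in rad of the small dark index clip (14 x 11 x 10 mm, bright line) on the rim of the scale; same zero, axis and sign as joint cradle. It gives the commanded angle, left of the middle. Held by friction (0.3 N m); not to be moved
- clip_mark (a point): point that belongs to the clip, 85 mm from the hinge axis in the plane of the lever: the pointer's point coincides with it when the lever is at the commanded angle
- t_handle (a point): middle of the T-handle's crossbar (round steel, 64 mm long, 10 thick) on a 9 mm post, 111 mm in -x and 68 mm up from the nest. Frame z: the screw axis toward the handle, leaning 30 degrees from the cradle's z toward -x (the robot). The crossbar lies along (-0.707, 0.707, 0) of this frame, which turns with the screw. 29 mm below the bar's middle begins a boss 22 mm thick
- screw (a joint): turn of the T-handle in rad, growing clockwise as seen looking down on the handle; range 0..1.8, self-locking, friction 0.3 N m. Jaw opening = 90 mm - 9 mm x value. Once the jaw touches the bar, a spring behind it (8 N per mm) raises the torque by 0.65 N m per rad for 0.39 rad (3.5 mm), then it goes hard. Firm: about 0.22 rad (2 mm) past touch; under 0.13 is loose, over 0.39 is forcing
- jaw_face (a point): middle of the face of the moving jaw, a steel block 12 x 34 x 19 mm at the robot's end of the nest, which pushes the bar along +x against the fixed stop; 10 mm above the nest floor
- jaw: the moving jaw; this entry's point lies not on the block but near the middle of the nest, 50 mm in +x from the jaw's face
- steel_bar: plain bright ground steel bar, 16 x 80 x 24 mm, 0.15 to 0.4 kg, loose on the table left of the stage, standing on its 16 mm side. Origin: centre of its underside; own y along its 80 mm length, x across its 16 mm width, z up. Either end may point to the jaw
- notched_bar: bystander: small notched steel bar 10 x 55 x 10 mm, origin centre of its underside, length along y
- steel_slug: bystander: steel cylinder 34 mm in diameter, 22 mm high, origin centre of its underside
- brass_weight: bystander: brass-like flat disc weight 50 mm in diameter, 19 mm high, origin centre of its underside
There are look-alikes about, which are no part of the job. There is more than one size of the steel_bar; the job needs the smaller.

How it is judged:
By the outcome, as a careful person would: the job done as asked, in the order asked, and still so for the second after the job is handed in, with the robot touching nothing.
It also fails if it takes over 72 s, if anything falls off the work surface, if the arm or the gripper's body presses on something with over 40 N, if the wrist force passes 120 N, or if a joint passes its speed limit or range.

## Working session

There is one attempt and no reset: what is moved stays moved. The work goes in short steps, Python scripts to look and compute and a tool call to move; the robot and the scene stay as the last step left them, time stands still between calls to the robot, and variables do not carry over. Pictures are saved under pics/ and viewed, and the job is handed in when it is done.

Besides the shell and the picture viewer there is one more tool, called after ">>>" as name(argument=value, ...) on one line, values as JSON. send_rows: Moves the arm, as the interface text tells. Its arguments: {"type":"object","properties":{"moves":{"type":"array","items":{"type":"number"}}},"required":["moves"]}

```bash
mkdir -p pics; cat > h.py <<'E'
import numpy as np, cv2
from rig import read_state, capture, hand_in
def snap(n,tag):
    c=capture(n); cv2.imwrite(f'pics/{tag}.png',c['pixels'][:,:,::-1]); np.save(f'pics/{tag}.npy',c,allow_pickle=True); return c
def load(tag): return np.load(f'pics/{tag}.npy',allow_pickle=True).item()
def KRt(c):
    f=192/np.tan(np.radians(c['vertical_fov'])/2)
    K=np.array([[f,0,c['cx']],[0,f,c['cy']],[0,0,1.]]); R=cv2.Rodrigues(np.array(c['rvec'],float))[0]; return K,R,np.array(c['tvec'],float).ravel()
def ray(c,u,v):
    K,R,t=KRt(c); d=R.T@np.linalg.inv(K)@np.array([u,v,1.]); return -R.T@t,d/np.linalg.norm(d)
def onz(c,u,v,z):
    o,d=ray(c,u,v); return o+d*(z-o[2])/d[2]
def onplane(c,u,v,p,n):
    o,d=ray(c,u,v); return o+d*(np.dot(np.array(p)-o,n)/np.dot(d,n))
def proj(c,P):
    K,R,t=KRt(c); q=K@(R@np.array(P,float)+t); return q[:2]/q[2]
def tri(c1,p1,c2,p2):
    o1,d1=ray(c1,*p1);o2,d2=ray(c2,*p2)
    A=np.stack([d1,-d2],1);s=np.linalg.lstsq(A,o2-o1,rcond=None)[0]
    a,b=o1+d1*s[0],o2+d2*s[1]; return (a+b)/2,np.linalg.norm(a-b)
def crop(tag,x0,y0,x1,y1,k,out):
    im=cv2.imread(f'pics/{tag}.png')[y0:y1,x0:x1]; cv2.imwrite(f'pics/{out}.png',cv2.resize(im,None,fx=k,fy=k,interpolation=cv2.INTER_CUBIC))
E
python3 - <<'E'
from h import *
for n in ['side','top','wrist']:
    c=snap(n,n+'0');K,R,t=KRt(c);print(n,c['vertical_fov'],-R.T@t,R[2])
print(read_state())
E
```

```text
side 48.43911622112566 [0.58117633 1.02946555 0.97015763] [-0.02299657 -0.7498873  -0.66116579]
top 53.6762999270082 [0.35006349 0.07365713 1.25184041] [ 0.17282336  0.00722589 -0.98492633]
wrist 69.70872569204599 [ 0.25198156 -0.57544848  0.38497211] [-0.23042531 -0.07190079 -0.97043003]
{'time_s': 0.15, 'joint_positions': array([-8.25338956e+01,  3.02674067e+01,  8.21398520e+01, -1.42465024e-03,
        6.76903267e+01, -1.02266677e+01]), 'qvel': array([-0.0989739 , -0.17851649, -0.12010099, -0.04271806, -0.0717835 ,
        0.02961444]), 'tau': array([ 7.72835156e-04, -4.40430021e+01, -1.76842582e+01,  6.33872696e-02,
        5.52574033e-02, -1.03348852e-04]), 'position': array([ 0.18989798, -0.59485336,  0.22178737]), 'tcp_rot': array([[ 9.52696987e-01,  3.03921685e-01, -2.44119864e-04],
       [ 3.03921655e-01, -9.52695537e-01,  1.68575653e-03],
       [ 2.79766061e-04, -1.68020848e-03, -9.99998549e-01]]), 'force': array([-0.21095708, -0.35765622, -0.50331411]), 'moment': array([ 0.04321177,  0.00809234, -0.027712  ]), 'opening': 0.9987633605272213}
```

View pics/side0.png

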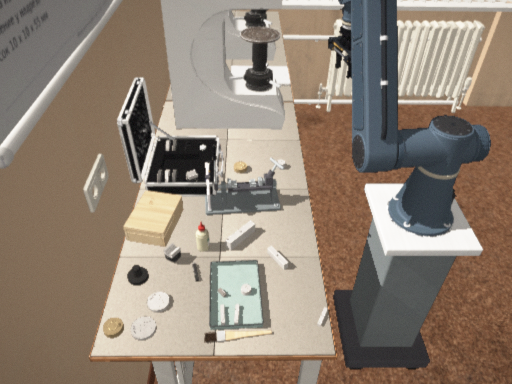

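View pics/top0.png

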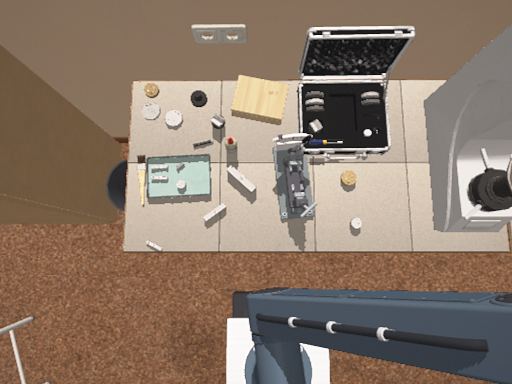

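```bash
python3 - <<'E'
from h import *
crop('top0',190,120,350,240,5,'t_crop'); crop('side0',190,140,310,280,5,'s_crop')
c=load('top0')
for p in [(241,180),(214,213),(154,246),(295,180)]: print(p,onz(c,*p,0.024))
E
```

```text
(241, 180) [0.59161582 0.11571875 0.024     ]
(214, 213) [0.48234751 0.20282906 0.024     ]
(154, 246) [0.37609184 0.39332277 0.024     ]
(295, 180) [ 0.59161216 -0.06221439  0.024     ]
```

View pics/t_crop.png

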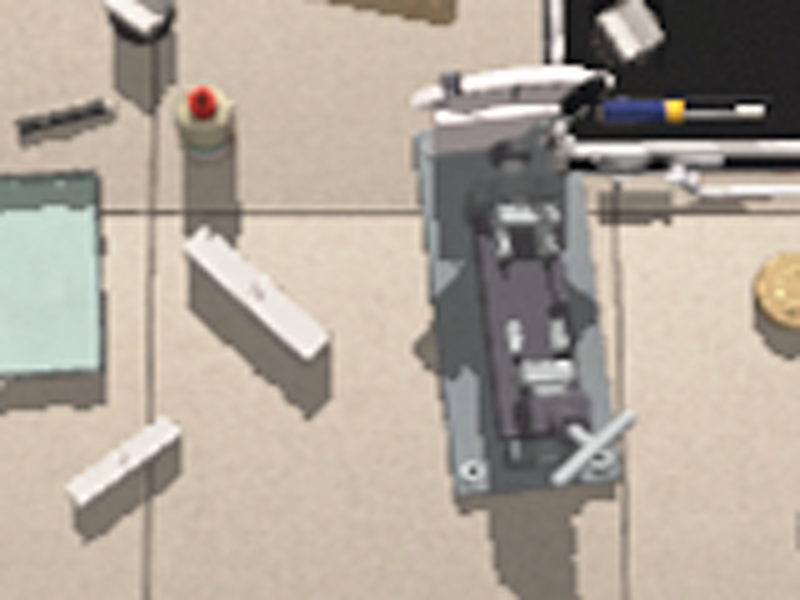

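View pics/s_crop.png

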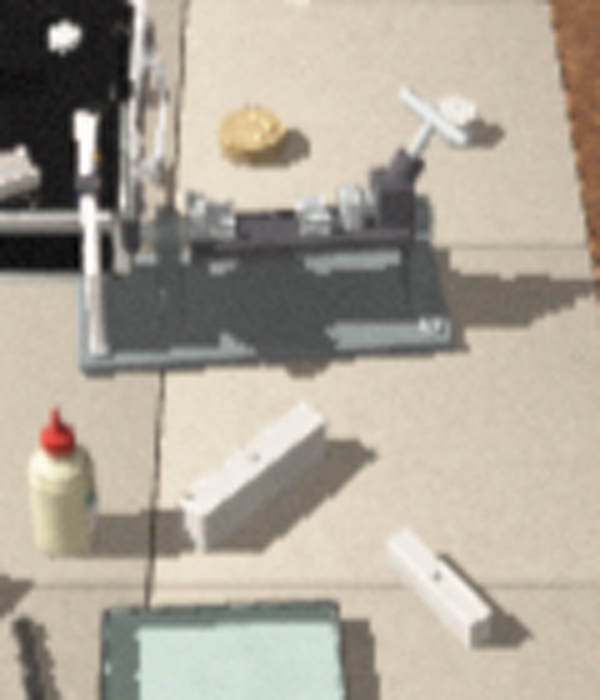

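```bash
python3 - <<'E'
from h import *
c=load('top0')
def f(x,y): return (190+x/5-0.4,120+y/5-0.4)
print('small bar');P=[onz(c,*f(*p),0.024) for p in [(68,487),(170,418),(182,432),(80,505)]];print(np.round(P,4)); print(np.linalg.norm(P[1]-P[0]),np.linalg.norm(P[1]-P[2]))
P=[onz(c,*f(*p),0.024) for p in [(185,240),(207,228),(330,342),(308,360)]];print('big',np.round(P,4),np.linalg.norm(P[3]-P[0]),np.linalg.norm(P[1]-P[0]))
P=[onz(c,*f(*p),0.012) for p in [(414,135),(458,503),(622,487)]];print('stand',np.round(P,4),np.linalg.norm(P[1]-P[0]),np.linalg.norm(P[2]-P[1]))
a=P[0]-P[1];a/=np.linalg.norm(a); print('yaw',np.degrees(np.arctan2(a[1],a[0])))
mid=(P[1]+P[2])/2; print('origin', mid+0.12*a)
s=load('side0')
g=lambda x,y:(190+x/5-.4,140+y/5-.4)
P=[onz(s,*g(*p),0.012) for p in [(82,368),(450,340)]];print('side',P,np.linalg.norm(P[0]-P[1]))
P=[onz(s,*g(*p),0.024) for p in [(387,540),(410,528),(492,605),(472,622)]];print('side bar',np.round(P,4))
E
```

```text
small bar
[[0.4693 0.2377 0.024 ]
 [0.5145 0.1721 0.024 ]
 [0.5053 0.1641 0.024 ]
 [0.4576 0.2296 0.024 ]]
0.07963868870254998 0.012159269833593925
big [[0.6335 0.1638 0.024 ]
 [0.6417 0.1492 0.024 ]
 [0.5648 0.0676 0.024 ]
 [0.5529 0.082  0.024 ]] 0.11484080502129085 0.016656844652386524
stand [[ 0.709   0.0106  0.012 ]
 [ 0.4602 -0.016   0.012 ]
 [ 0.4707 -0.1233  0.012 ]] 0.2502695498360731 0.10782039323868972
yaw 6.113508462085622
origin [ 0.58476147 -0.05687848  0.012     ]
side [array([0.7104366 , 0.01709455, 0.012     ]), array([ 0.46883393, -0.01027776,  0.012     ])] 0.24314829482555597
side bar [[0.5179 0.1778 0.024 ]
 [0.5038 0.1683 0.024 ]
 [0.4591 0.2279 0.024 ]
 [0.4715 0.2405 0.024 ]]
```

>>> send_rows(moves=[0,0,8.4,1.5,2.7,0.7,1,0,0,8.4,1.5,2.7,0.7,1,0,0,8.4,1.5,2.7,0.7,1,0,0,8.4,1.5,2.7,0.7,1,0,0,8.4,1.5,2.7,0.7,1,0,0,8.4,1.5,2.7,0.7,1,0,0,8.4,1.5,2.7,0.7,1,0,0,8.4,1.5,2.7,0.7,1,0,0,8.4,1.5,2.7,0.7,1,0,0,8.4,1.5,2.7,0.7,1,0,0,8.4,1.5,2.7,0.7,1,0,0,8.4,1.5,2.7,0.7,1,0,0,8.4,1.5,2.7,0.7,1,0,0,8.4,1.5,2.7,0.7,1,0,0,8.4,1.5,2.7,0.7,1,0,0,8.4,1.5,2.7,0.7,1,0,0,8.4,1.5,2.7,0.7,1,0,0,8.4,1.5,2.7,0.7,1,0,0,8.4,1.5,2.7,0.7,1,0,0,8.4,1.5,2.7,0.7,1])

```text
time_s: 2.15
position: [0.4902, -0.0541, 0.3626]
tcp_rot: [[-0.994, -0.105, -0.001], [-0.105, 0.994, 0.0], [0.0, 0.0, -1.0]]
force: [-0.7, -0.4, -0.7]
opening: 1.0
```

```bash
python3 - <<'E'
from h import *
c=snap('wrist','w1'); crop('w1',0,0,512,384,1.5,'w1b'); s=read_state(); print(s['time_s'],s['position'],s['tcp_rot'],s['joint_positions']); K,R,t=KRt(c); print(-R.T@t,R[2])
E
```

```text
2.2 [ 0.49269041 -0.05068748  0.36390386] [[-0.99365788 -0.1123575   0.00445035]
 [-0.11234324  0.99366387  0.00333437]
 [-0.0047968   0.00281326 -0.99998454]] [ -18.99134264   11.37079423   88.77223424    0.26796295   79.67814384
 -115.48981616]
[ 0.4242288  -0.06138591  0.52593934] [ 0.24110081  0.02491415 -0.97018023]
```

View pics/w1b.png

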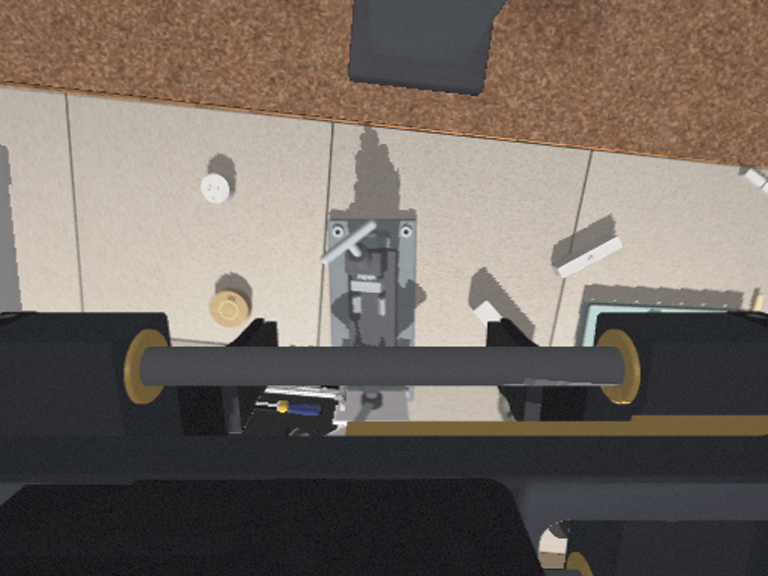

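>>> send_rows(moves=[0,0,-8.5,0,0,0,1,0,0,-8.5,0,0,0,1,0,0,-8.5,0,0,0,1,0,0,-8.5,0,0,0,1,0,0,-8.5,0,0,0,1,0,0,-8.5,0,0,0,1,0,0,-8.5,0,0,0,1,0,0,-8.5,0,0,0,1,0,0,-8.5,0,0,0,1,0,0,-8.5,0,0,0,1,0,0,-8.5,0,0,0,1,0,0,-8.5,0,0,0,1,0,0,-8.5,0,0,0,1,0,0,-8.5,0,0,0,1,0,0,-8.5,0,0,0,1,0,0,-8.5,0,0,0,1,0,0,-8.5,0,0,0,1,0,0,-8.5,0,0,0,1,0,0,-8.5,0,0,0,1,0,0,-8.5,0,0,0,1])

```text
time_s: 4.2
position: [0.4896, -0.0554, 0.3622]
tcp_rot: [[0.965, 0.264, -0.001], [0.264, -0.965, 0.0], [-0.001, -0.0, -1.0]]
force: [0.1, 0.0, -0.2]
opening: 1.0
```

>>> send_rows(moves=[0,0,-5.1,1,0,-1,1,0,0,-5.1,1,0,-1,1,0.9,-8.4,0,1,0,-1,1,0.9,-8.4,0,1,0,-1,1,0.9,-8.4,0,1,0,-1,1,0.9,-8.4,0,1,0,-2,1,0.9,-8.4,0,1,0,-2,1,0,0,0,0,0,0,1,0,0,0,0,0,0,1])

```text
time_s: 5.1
position: [0.5562, -0.047, 0.2885]
tcp_rot: [[0.803, 0.123, 0.583], [0.084, -0.992, 0.094], [0.59, -0.026, -0.807]]
force: [0.4, -0.4, 0.8]
opening: 1.003
```

```bash
python3 - <<'E'
from h import *
c=snap('wrist','w2'); crop('w2',0,0,512,384,1.5,'w2b'); s=read_state(); print(s['time_s'],s['position'],s['tcp_rot'],s['joint_positions']); K,R,t=KRt(c); print(-R.T@t,R[2])
E
```

```text
5.15 [ 0.55700269 -0.04718374  0.28935917] [[ 0.80187238  0.12365357  0.58456007]
 [ 0.08506866 -0.99201133  0.0931496 ]
 [ 0.59140849 -0.02496635 -0.80598553]] [-28.01801181  10.93368343 113.5829668   41.98708474  32.23588632
  23.7973756 ]
[ 0.51385164 -0.05704501  0.45925962] [ 0.37179057  0.0698326  -0.92568633]
```

View pics/w2b.png

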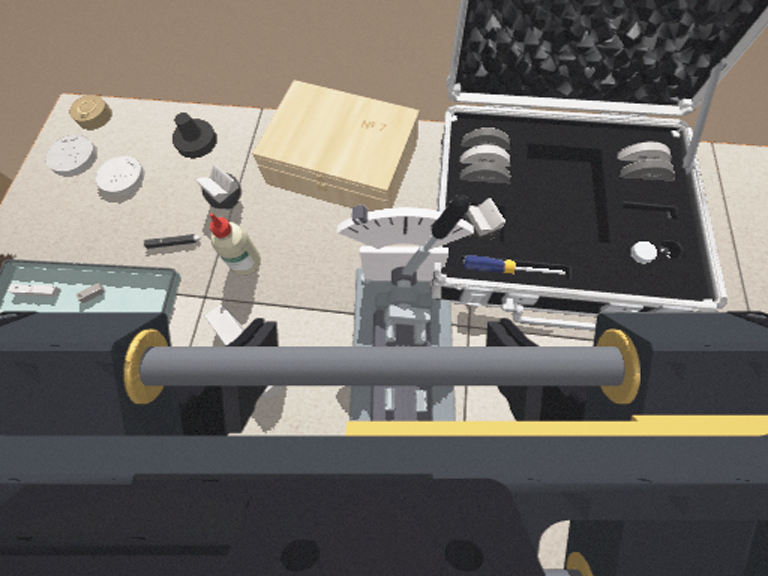

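```bash
python3 - <<'E'
from h import *
crop('w2',215,120,345,215,6,'w2c')
E
```

```text
(no output)
```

View pics/w2c.png

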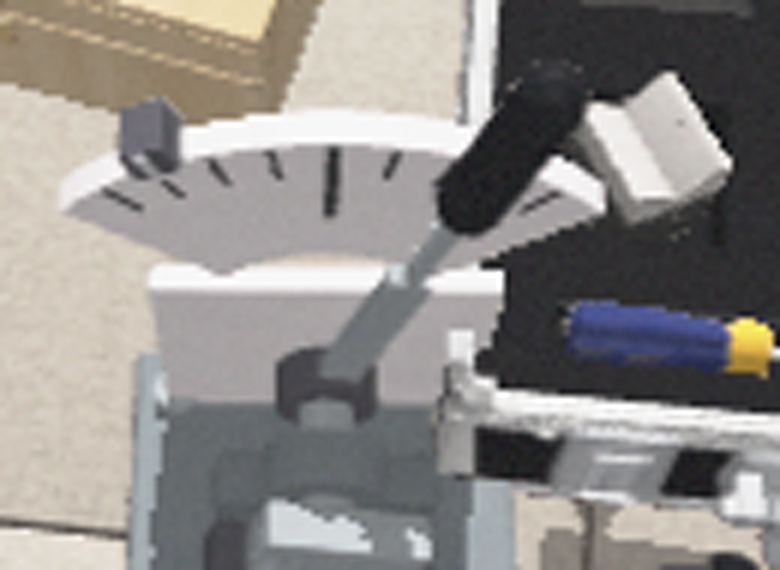

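```bash
cat >> h.py <<'E'
class S: pass
def stand(o=(0.5848,-0.0569),yaw=6.1):
    a=np.radians(yaw);R=np.array([[np.cos(a),-np.sin(a),0],[np.sin(a),np.cos(a),0],[0,0,1]]); return np.array([o[0],o[1],0.]),R
def toS(P,o,R): return R.T@(np.array(P)-o)
def planeS(c,u,v,x,o,R):
    return toS(onplane(c,u,v,o+R@np.array([x,0,0]),R[:,0]),o,R)
E
python3 - <<'E'
from h import *
w1=load('w1');w2=load('w2')
f=lambda x,y:(x/1.5-.2,y/1.5-.2)
P=[onz(w1,*f(*p),0.012) for p in [(331,219),(416,220)]];print(P,np.linalg.norm(P[0]-P[1]))
d=P[1]-P[0];print('yaw',np.degrees(np.arctan2(-d[0],d[1])))
o,R=stand(); print('orig', (P[0]+P[1])/2+R@np.array([.12,0,0]))
g=lambda x,y:(215+x/6-.4,120+y/6-.4)
for n,p,x in [('marktop',(334,148),.112),('markbot',(330,215),.112),('m-1',(400,153),.112),('m+1',(268,152),.112),('m+2',(209,162),.112),('m+3',(164,180),.112),('rimL',(62,205),.112),('m+4',(107,190),.112),('pivot',(326,385),.09),('lever mid',(462,200),.09),('ptr low',(345,365),.09),('ptr top',(440,230),.09),('griptop',(560,85),.09),('clip line',(140,160),.1)]:
    q=planeS(w2,*g(*p),x,o,R); a=np.degrees(np.arctan2(q[1],q[2]-.075)); print(n,np.round(q*1000,1),'r',round(np.hypot(q[1],q[2]-.075)*1000,1),'ang',round(a,1))
E
```

```text
[array([ 0.47559584, -0.11904034,  0.012     ]), array([ 0.4658934 , -0.01472535,  0.012     ])] 0.10476523679476157
yaw 5.313846090134384
orig [ 0.59006517 -0.05413115  0.012     ]
marktop [112.   -2.  161.3] r 86.3 ang -1.3
markbot [112.   -1.9 132.9] r 57.9 ang -1.9
m-1 [112.  -15.8 159.3] r 85.8 ang -10.6
m+1 [112.   11.8 159.7] r 85.5 ang 7.9
m+2 [112.   24.3 155.7] r 84.3 ang 16.8
m+3 [112.   34.4 148.2] r 80.9 ang 25.1
rimL [112.   57.8 137.3] r 85.0 ang 42.9
m+4 [112.   47.1 143.9] r 83.5 ang 34.4
pivot [90.  -1.9 87.8] r 13.0 ang -8.6
lever mid [ 90.  -26.1 178.2] r 106.4 ang -14.2
ptr low [90.  -6.2 99.8] r 25.6 ang -13.9
ptr top [ 90.  -22.9 166.2] r 94.0 ang -14.1
griptop [ 90.  -38.9 217.5] r 147.7 ang -15.3
clip line [100.   36.8 176.4] r 107.9 ang 20.0
```

```bash
cat > fit.py <<'E'
from h import *
from scipy.optimize import least_squares
w1=load('w1');w2=load('w2');t0=load('top0')
g=lambda x,y:(215+x/6-.4,120+y/6-.4)
f=lambda x,y:(x/1.5-.2,y/1.5-.2)
tf=lambda x,y: (190+x/5-0.4,120+y/5-0.4)
rim=[(62,207),(80,187),(210,154),(270,147),(334,144),(400,147),(603,210)]
marks=[((334,180),0),((400,153),-10),((268,152),10),((209,162),20),((164,180),30),((107,190),40)]
def res(p,full=False):
    o,R=stand(p[:2],p[2]);r=[]
    for q in rim:
        s=planeS(w2,*g(*q),.112,o,R);r.append(np.hypot(s[1],s[2]-.075)*1000-80)
    for q,a in marks:
        s=planeS(w2,*g(*q),.112,o,R);rr=np.hypot(s[1],s[2]-.075)*1000;r.append((np.arctan2(s[1],s[2]-.075)-np.radians(a))*rr)
    for c,h,q,xy in [(w1,f,(331,219),(-.12,-.055)),(w1,f,(416,220),(-.12,.055)),(t0,tf,(414,135),(.13,.055)),(t0,tf,(458,503),(-.12,.055)),(t0,tf,(622,487),(-.12,-.055))]:
        s=toS(onz(c,*h(*q),.012),o,R);r+=list((s[:2]-xy)*1000*.5)
    return np.array(r)
if __name__=='__main__':
    k=least_squares(res,[.585,-.057,6.],loss='soft_l1');print(k.x);print(np.round(res(k.x),1))
    o,R=stand(k.x[:2],k.x[2])
    for n,p,x in [('lever',(462,200),.09),('ptr low',(345,365),.09),('ptr top',(440,230),.09),('griptop',(560,85),.09)]:
        q=planeS(w2,*g(*p),x,o,R); print(n,np.round(q*1000,1),round(np.hypot(q[1],q[2]-.075)*1000,1),round(np.degrees(np.arctan2(q[1],q[2]-.075)),1))
E
python3 fit.py
```

```text
[ 0.58970481 -0.05717289  5.50717661]
[ 0.3  2.9 -0.  -0.3 -0.   0.3  1.4 -0.7 -0.9  0.3  0.4 -0.   0.1  0.2
  2.2  0.4 -0.4 -2.4  0.5 -2.5 -0.8 -2.4  0.3]
lever [ 90.  -25.3 170.2] 98.5 -14.9
ptr low [90.  -4.8 89.1] 14.9 -18.9
ptr top [ 90.  -22.  157.8] 85.6 -14.9
griptop [ 90.  -38.5 210.8] 141.2 -15.8
```

```bash
cat >> h.py <<'E'
from scipy.spatial.transform import Rotation as Ro
O,RS=stand((.5897,-.0572),5.5)
def W(p): return O+RS@np.array(p,float)
def delta(Rt,pt):
    s=read_state(); Rc=s['tcp_rot']; rv=Ro.from_matrix(Rt@Rc.T).as_rotvec(degrees=True)
    print('rotvec',np.round(rv,2),'norm',round(np.linalg.norm(rv),1),'shift cm',np.round((np.array(pt)-s['position'])*100,2),'t',s['time_s'])
def leverpose(deg,back=0):
    a=np.radians(deg); up=np.array([0,np.sin(a),np.cos(a)]); 
    g=np.array([.09,0,.075])+up*(.122-.019+back); x=np.array([1,0,0]); z=-up; y=np.cross(z,x)
    return RS@np.stack([x,y,z],1), W(g)
E
python3 - <<'E'
from h import *
t,s=load('top0'),load('side0')
for a in [(141,79),(122,107),(125,85)]: print(a,tri(t,(311,30),s,a))
print(tri(t,(301,150),s,(147,183)),onz(t,301,150,.06),onz(t,301,80,.06))
delta(*leverpose(-15.5,.08));delta(*leverpose(-15.5,0))
print(leverpose(-15.5,0)[1],leverpose(0,0)[1])
E
```

```text
(141, 79) (array([ 0.8666474 , -0.0600879 ,  0.44088826]), np.float64(0.00042615263043220493))
(122, 107) (array([ 0.93538804, -0.07693765,  0.34257358]), np.float64(0.009838872564422452))
(125, 85) (array([ 0.90277562, -0.06644546,  0.41161298]), np.float64(0.029042889286588065))
(array([ 0.80297331, -0.07797568,  0.03849668]), np.float64(0.2188164299814424)) [ 0.68364786 -0.07951773  0.06      ] [ 0.92616832 -0.08470074  0.06      ]
rotvec [ 9.56 37.23  3.81] norm 38.6 shift cm [12.7  -5.01 -3.8 ] t 5.15
rotvec [ 9.56 37.23  3.81] norm 38.6 shift cm [ 12.49  -2.88 -11.51] t 5.15
[ 0.68192387 -0.07597271  0.17425394] [ 0.67928566 -0.04857388  0.178     ]
```

>>> send_rows(moves=[1.6,6.2,0.63,2.1,-0.8,-0.6,0,1.6,6.2,0.63,2.1,-0.8,-0.6,0,1.6,6.2,0.63,2.1,-0.8,-0.6,0,1.6,6.2,0.63,2.1,-0.8,-0.6,0,1.6,6.2,0.63,2.1,-0.8,-0.6,0,1.6,6.2,0.63,2.1,-0.8,-0.6,0,0,0,0,0,0,0,0,0,0,0,0,0,0,0])

```text
time_s: 5.95
position: [0.6833, -0.095, 0.2513]
tcp_rot: [[0.996, 0.09, -0.027], [0.094, -0.959, 0.266], [-0.001, -0.267, -0.964]]
force: [0.9, -0.2, 0.7]
opening: 0.504
```

```bash
python3 - <<'E'
from h import *
s=read_state();print(s['joint_positions'],s['opening'])
delta(*leverpose(-15.5,0)); c=snap('wrist','w3'); crop('w3',0,0,512,384,1.5,'w3b')
E
```

```text
[-23.25052842  36.51347618  66.78888456  13.58233521  84.50238182
  59.11659004] 0.5042412401033073
rotvec [ 0.01 -0.08  0.09] norm 0.1 shift cm [-0.13  1.91 -7.7 ] t 5.95
```

View pics/w3b.png

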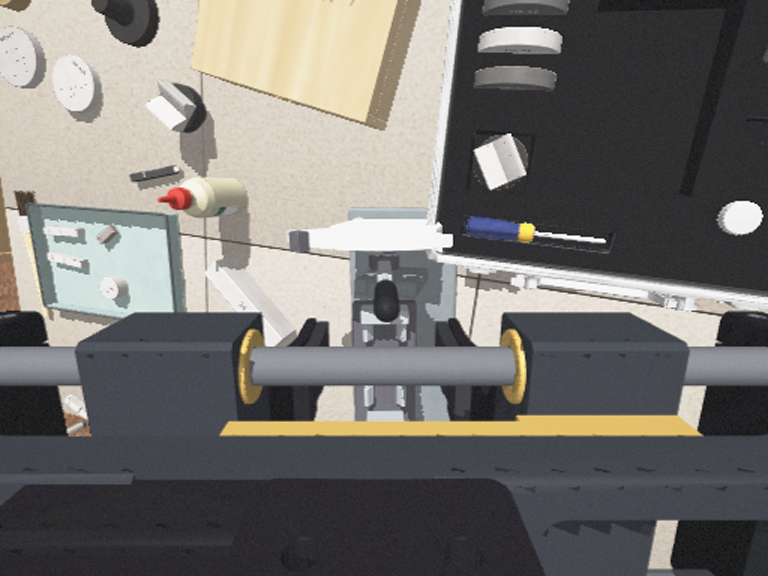

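>>> send_rows(moves=[0,0,0,0,0.5,-2,0,0,0,0,0,0.5,-2,0,0,0,0,-0.1,0.5,-2,0,0,0,0,0,0.4,-1.7,0,0,0,0,0,0,0,-1,0,0,0,0,0,0,-1,0,0,0,0,0,0,-1,0,0,0,0,0,0,-1,0,0,0,0,0,0,-1])

```text
time_s: 6.9
position: [0.6819, -0.0767, 0.1768]
tcp_rot: [[0.996, 0.092, -0.023], [0.095, -0.96, 0.265], [0.003, -0.266, -0.964]]
force: [-1.0, -3.0, 2.1]
opening: 0.152
```

```bash
python3 - <<'E'
from h import *
s=read_state();print(s['opening'],s['force'],s['moment'])
delta(*leverpose(-15.5,0));delta(*leverpose(0,0))
for a in range(-15,1,3): print(a,leverpose(a,0)[1])
c=snap('top','t3')
E
```

```text
0.15196470667123288 [-0.99154397 -3.0429272   2.14735498] [-0.45863698  0.05261215  0.05562727]
rotvec [0.05 0.15 0.07] norm 0.2 shift cm [ 0.    0.07 -0.26] t 6.9
rotvec [-15.38  -1.33   0.05] norm 15.4 shift cm [-0.26  2.81  0.12] t 6.9
-15 [ 0.68184075 -0.07510951  0.17449036]
-12 [ 0.68133819 -0.0698902   0.1757492 ]
-9 [ 0.68083    -0.06461245  0.1767319 ]
-6 [ 0.68031757 -0.05929075  0.17743576]
-3 [ 0.67980232 -0.05393967  0.17785884]
0 [ 0.67928566 -0.04857388  0.178     ]
```

>>> send_rows(moves=[-1.5,-0.13,0,-0.03,0.27,0.05,-1,-3.1,-0.27,0,-0.05,0.56,0.06,-1,-3.1,-0.27,0,-0.05,0.56,0.03,-1,-3.1,-0.27,0,-0.05,0.57,0.0,-1,-3.1,-0.27,0,-0.05,0.57,-0.02,-1,-1.5,-0.13,0,-0.03,0.28,0,-1,0,0,0,0,0,0,-1,0,0,0,0,0,0,-1])

```text
time_s: 7.75
position: [0.679, -0.0482, 0.1807]
tcp_rot: [[0.995, 0.095, 0.0], [0.095, -0.995, -0.001], [0.0, 0.001, -1.0]]
force: [-4.3, -1.7, 14.6]
opening: 0.15
```

```bash
python3 - <<'E'
from h import *
s=read_state();print(s['opening'],s['force'],s['moment'])
delta(*leverpose(0,0))
E
```

```text
0.14957182143142303 [-4.26735123 -1.6755792  14.56280749] [-0.37560025  0.82387053  0.00940134]
rotvec [0.07 0.02 0.02] norm 0.1 shift cm [ 0.03 -0.04 -0.27] t 7.75
```

>>> send_rows(moves=[0,0,0,0,0,0,0,0,0,0,0,0,0,0,0,0,0,0,0,0,0,0,0,0,0,0,3,0,0,0,0,0,0,3.5,0,0,0,0,0,0,3.5,0,0.8,-8.4,0,-2,0,0,0,0.8,-8.4,0,-3,0,0,0,0.8,-8.4,0,-3,0,-1,0,0.8,-8.4,0,-3,0,-1,0,0.8,-8.4,0,-2,0,-1,0,0,0,0,0,0,0,0,0,0,0,0,0,0,0])

```text
time_s: 9.05
position: [0.5811, -0.0375, 0.2567]
tcp_rot: [[0.829, 0.128, 0.544], [0.09, -0.991, 0.097], [0.551, -0.032, -0.834]]
force: [-0.2, 0.3, 0.2]
opening: 0.5
```

```bash
python3 - <<'E'
from h import *
c=snap('wrist','w4'); crop('w4',0,0,512,384,1.5,'w4b'); s=read_state(); print(s['time_s'],s['position'],s['opening'],s['joint_positions'])
print(proj(c,W((.112,0,.155))),proj(c,W((.09,0,.16))))
u,v=proj(c,W((.112,0,.155)));u=int(u);v=int(v);crop('w4',u-60,v-60,u+70,v+60,6,'w4c')
print(u-60,v-60)
E
```

```text
9.1 [ 0.58222003 -0.03765022  0.2573813 ] 0.5000642714306192 [-24.45914399  16.07739602 111.05413898  38.89722785  29.9620061
  28.38576909]
[278.37649614 142.17341596] [278.55946603 157.95676907]
218 82
```

View pics/w4c.png

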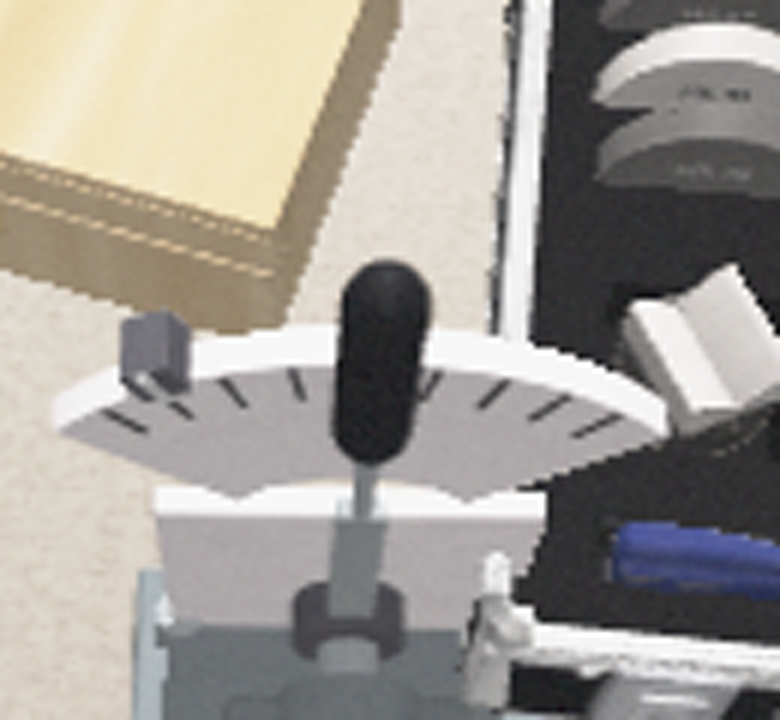

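```bash
python3 - <<'E'
from h import *
c=load('w4'); g=lambda x,y:(218+x/6-.4,82+y/6-.4)
for n,p,x in [('grip ctr top',(387,290),.09),('grip low',(371,440),.09),('ptr',(367,490),.09),('ptr',(357,560),.09),('base',(352,600),.09),('+10',(294,372),.112),('+20',(226,382),.112),('+30',(174,402),.112),('+40',(110,412),.112),('-10',(437,372),.112),('-20',(500,384),.112),('-30',(568,398),.112),('-40',(618,416),.112)]:
    q=planeS(c,*g(*p),x,O,RS); print(n,np.round(q*1000,1),round(np.hypot(q[1],q[2]-.075)*1000,1),round(np.degrees(np.arctan2(q[1],q[2]-.075)),1))
E
```

```text
grip ctr top [ 9.000e+01 -2.000e-01  2.162e+02] 141.2 -0.1
grip low [ 90.   -0.5 167.2] 92.2 -0.3
ptr [ 90.   -0.9 146.5] 71.5 -0.7
ptr [ 90.   -0.7 112.3] 37.3 -1.0
base [90.  -0.6 89.4] 14.4 -2.6
+10 [112.   13.1 151.4] 77.5 9.8
+20 [112.   26.1 147.1] 76.7 19.9
+30 [112.   36.6 138.7] 73.5 29.9
+40 [112.   49.7 134.1] 77.2 40.1
-10 [112.  -13.7 152.1] 78.3 -10.1
-20 [112.  -26.1 147.8] 77.3 -19.7
-30 [112.  -39.8 142.6] 78.4 -30.5
-40 [112.  -50.7 135.4] 78.9 -40.0
```

```bash
cat >> h.py <<'E'
def down(yaw):
    a=np.radians(yaw); x=np.array([np.cos(a),np.sin(a),0]);z=np.array([0,0,-1.]);return np.stack([x,np.cross(z,x),z],1)
E
python3 - <<'E'
from h import *
delta(down(126),(.487,.201,.16))
s=read_state(); delta(down(5.5),s['position'])
E
```

```text
rotvec [-37.79  14.06 115.08] norm 121.9 shift cm [-9.52 23.87 -9.74] t 9.1
rotvec [-5.46 33.16 -1.37] norm 33.6 shift cm [0. 0. 0.] t 9.1
```

>>> send_rows(moves=[-1.4,8.3,-0.3,-0.5,1.2,0,0,-1.4,8.3,-0.3,-0.5,1.2,0,0,-1.4,8.3,-0.3,-0.5,1.3,0,0,-1.4,8.3,-0.3,-0.5,1.3,0,0,0,0,8,-0.5,1.3,0,0,0,0,8,-0.5,1.3,0,0,0,0,8,-0.5,1.3,-0.9,0,0,0,8,-0.5,1.3,-0.9,0,0,0,8,-0.5,1.3,-0.9,0,0,0,8,-0.5,1.3,-0.9,0,0,0,8,-0.5,1.3,-0.9,0,0,0,8,-0.5,1.3,-0.9,0,0,0,8,-0.5,1.3,-0.9,0,0,0,8,-0.5,1.3,-0.9,0,0,0,8,-0.5,1.2,-0.9,0,0,0,8,-0.5,1.2,-0.9,0,0,0,8,-0.5,1.2,-0.7,0,0,0,8,-0.5,1.2,0,0,0,0,8,-0.5,1.2,0,0,0,0,0,0,0,0,0])

```text
time_s: 11.1
position: [0.4913, 0.203, 0.1589]
tcp_rot: [[-0.59, 0.805, -0.068], [0.803, 0.593, 0.053], [0.083, -0.023, -0.996]]
force: [-0.3, 0.3, -0.1]
opening: 0.498
```

```bash
python3 - <<'E'
from h import *
delta(down(126),(.487,.201,.05)); print(read_state()['joint_positions'])
c=snap('wrist','w5'); crop('w5',0,0,512,384,1.5,'w5b')
E
```

```text
rotvec [-3.03 -3.88 -0.33] norm 4.9 shift cm [ -0.43  -0.2  -10.89] t 11.1
[  8.30972333  29.14728545  97.30369869   4.22342164  57.03785948
 -30.43177882]
```

View pics/w5b.png

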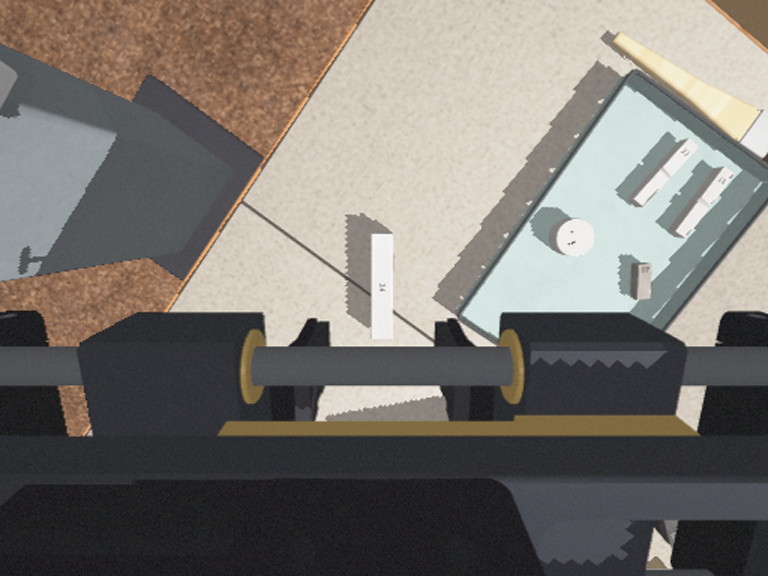

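```bash
python3 - <<'E'
from h import *
c=load('w5');f=lambda x,y:(x/1.5-.2,y/1.5-.2)
P=[onz(c,*f(*p),.024) for p in [(371.5,234),(394,234),(394.5,339),(372,340)]];P=np.array(P);print(P.round(4))
print('len',np.linalg.norm(P[0]-P[3]),np.linalg.norm(P[1]-P[2]),'w',np.linalg.norm(P[0]-P[1]),'ctr',P.mean(0)); d=P[0]+P[1]-P[2]-P[3];yaw=np.degrees(np.arctan2(d[1],d[0]));print(yaw)
delta(down(yaw),[*P.mean(0)[:2],.05])
crop('w5',230,145,280,235,6,'w5c')
E
```

```text
[[0.4586 0.2284 0.024 ]
 [0.4718 0.2381 0.024 ]
 [0.5193 0.1748 0.024 ]
 [0.506  0.1639 0.024 ]]
len 0.08001661677340624 0.07912888437148884 w 0.016384739791506876 ctr [0.48892877 0.20128618 0.024     ]
126.61963149251808
rotvec [-3.01 -3.89  0.45] norm 4.9 shift cm [ -0.24  -0.09 -10.89] t 11.15
```

View pics/w5c.png

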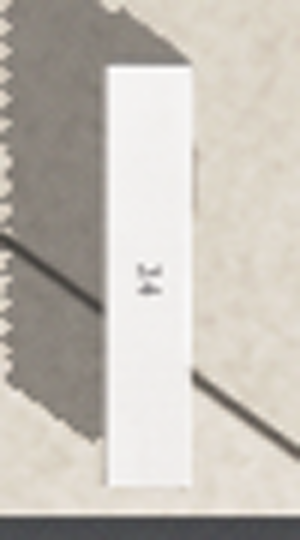

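>>> send_rows(moves=[-1.5,-1.95,0.2,-0.1,-0.05,-3.6,0,-1.5,-1.95,0.2,-0.1,-0.05,-3.6,0,0,0,0,-0.05,0,-3.6,0,0,0,0,0,0,0,0,0,0,0,0,0,0,0])

```text
time_s: 11.65
position: [0.4881, 0.2, 0.0507]
tcp_rot: [[-0.595, 0.804, -0.002], [0.804, 0.595, 0.001], [0.002, -0.001, -1.0]]
force: [-0.1, 0.5, 0.7]
opening: 0.5
```

```bash
python3 - <<'E'
from h import *
delta(down(126.6),(.4889,.2013,.004))
E
```

```text
rotvec [-0.07 -0.13  0.1 ] norm 0.2 shift cm [ 0.08  0.13 -4.67] t 11.65
```

>>> send_rows(moves=[0,0,0,0.08,0.13,-2.0,0,0,0,0,0,0,-1.7,0,0,0,0,0,0,-0.95,0,0,0,0,0,0,0,-1,0,0,0,0,0,0,-1,0,0,0,0,0,0,-1,0,0,0,0,0,0,-1,0,0,0,0,0,0,-1,0,0,0,0,0,0,-1,0,0,0,0,0,0,-1])

```text
time_s: 12.65
position: [0.4882, 0.2017, 0.0049]
tcp_rot: [[-0.596, 0.803, -0.001], [0.803, 0.596, 0.002], [0.002, 0.0, -1.0]]
force: [-2.1, -0.3, 5.9]
opening: 0.179
```

```bash
python3 - <<'E'
from h import *
s=read_state();print(s['opening'],s['force'],s['position'])
Rt=down(185.5)
for z in (.2,.1): delta(Rt,W((-.0045,0,z)))
E
```

```text
0.17914902832764945 [-2.0833898  -0.33826537  5.9262053 ] [0.48821658 0.20174011 0.00490163]
rotvec [-0.06 -0.12 58.89] norm 58.9 shift cm [  9.7  -25.94  19.51] t 12.65
rotvec [-0.06 -0.12 58.89] norm 58.9 shift cm [  9.7  -25.94   9.51] t 12.65
```

>>> send_rows(moves=[0,0,0,0,0,1.5,-1,0,0,0,0,0,3,-1,0,0,0,0,0,4,-1,0,0,0,0,0,4,-1,0,0,0,0,0,4,-1,0,0,0,0,0,3,-1,0,0,5.9,1,-2.6,0,-1,0,0,5.9,1,-2.6,0,-1,0,0,5.9,1,-2.6,0,-1,0,0,5.9,1,-2.6,0,-1,0,0,5.9,1,-2.6,0,-1,0,0,5.9,1,-2.6,0,-1,0,0,5.9,1,-2.6,0,-1,0,0,5.9,1,-2.6,0,-1,0,0,5.9,0.9,-2.6,0,-1,0,0,5.9,0.8,-2.5,0,-1,0,0,0,0,0,0,-1,0,0,0,0,0,0,-1])

```text
time_s: 14.45
position: [0.5839, -0.0575, 0.1982]
tcp_rot: [[-0.995, -0.096, -0.005], [-0.096, 0.995, -0.0], [0.005, 0.0, -1.0]]
force: [-0.6, 0.3, -2.5]
opening: 0.18
```

```bash
python3 - <<'E'
from h import *
s=read_state();print(s['opening'],s['force'],s['position'],s['joint_positions'])
delta(down(185.5),W((-.0045,0,.11)))
c=snap('wrist','w6'); crop('w6',0,0,512,384,1.5,'w6b'); snap('top','t6');crop('top','t6') if 0 else crop('t6',250,120,330,230,5,'t6c')
E
```

```text
0.18000640370161392 [-0.56821604  0.26162397 -2.46783121] [ 0.58385085 -0.0574697   0.19822351] [-1.64822542e+01  2.90323589e+01  8.89671320e+01 -9.72424930e-02
  6.22782617e+01 -1.11921048e+02]
rotvec [ 0.   -0.29  0.02] norm 0.3 shift cm [ 0.14 -0.02 -8.82] t 14.45
```

View pics/w6b.png

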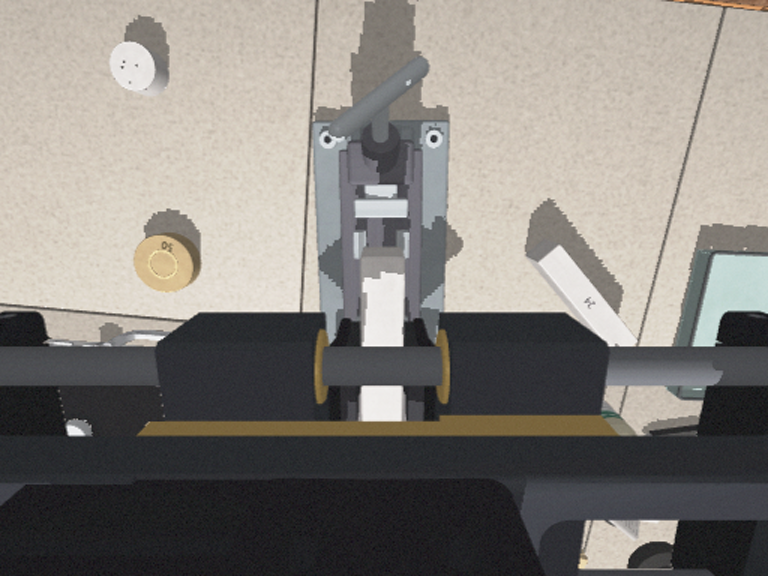

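```bash
python3 - <<'E'
from h import *
c=load('w6');f=lambda x,y:(x/1.5-.2,y/1.5-.2)
for n,p,z in [('jaw near edge',(381,200),.0945),('jaw face',(381,217),.0945),('jawL',(355,217),.0945),('jawR',(408,217),.0945),('lug R in',(374,240),.088),('lugLout',(355,240),.088),('lugRout',(410,240),.088),('bar top end',(382,276),.2175),('bar end bottom',(382,248),.1935),('barL',(364,340),.2175),('barR',(405,340),.2175),('plate BL',(316,122),.012),('plateBR',(448,121),.012),('barL2',(362,400),.2175),('barR2',(402,400),.2175)]:
    print(n,(toS(onz(c,*f(*p),z),O,RS)*1000).round(1))
crop('w6',190,30,340,240,4,'w6c')
E
```

```text
jaw near edge [-61.1  -0.6  94.5]
jaw face [-50.5  -0.6  94.5]
jawL [-50.5 -17.2  94.5]
jawR [-50.5  16.7  94.5]
lug R in [-34.9  -5.3  88. ]
lugLout [-34.9 -17.9  88. ]
lugRout [-34.8  18.6  88. ]
bar top end [-39.2  -0.  217.5]
bar end bottom [-45.7  -0.  193.5]
barL [-14.9  -6.8 217.5]
barR [-14.9   8.5 217.5]
plate BL [-118.8  -52.3   12. ]
plateBR [-119.4   52.6   12. ]
barL2 [  9.8  -7.8 217.5]
barR2 [  9.8   7.6 217.5]
```

View pics/w6c.png

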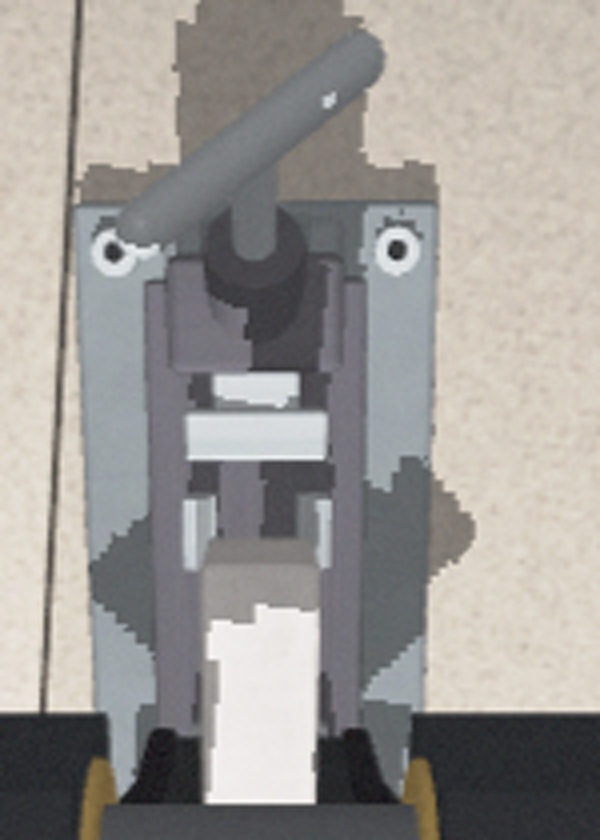

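>>> send_rows(moves=[0,-0.29,0,0.14,0,-3,-1,0,0,0,0,0,-4,-1,0,0,0,0,0,-2,-1,0,0,0,0,0,-1,-1,0,0,0,0,0,0,-1,0,0,0,0,0,0,-1])

```text
time_s: 15.15
position: [0.5869, -0.057, 0.1]
tcp_rot: [[-0.995, -0.098, 0.004], [-0.098, 0.995, -0.002], [-0.004, -0.002, -1.0]]
force: [-0.2, 0.8, -1.9]
opening: 0.181
```

```bash
python3 - <<'E'
from h import *
s=read_state();print(s['opening'],s['force'],s['position'])
delta(down(185.5),W((-.0045,0,.080)))
c=snap('wrist','w7'); crop('w7',190,0,340,240,3.3,'w7c'); 
E
```

```text
0.18108752490640095 [-0.18766524  0.75393747 -1.86215246] [ 0.58689243 -0.05704137  0.10002339]
rotvec [ 0.1   0.23 -0.15] norm 0.3 shift cm [-0.17 -0.06 -2.  ] t 15.15
```

View pics/w7c.png

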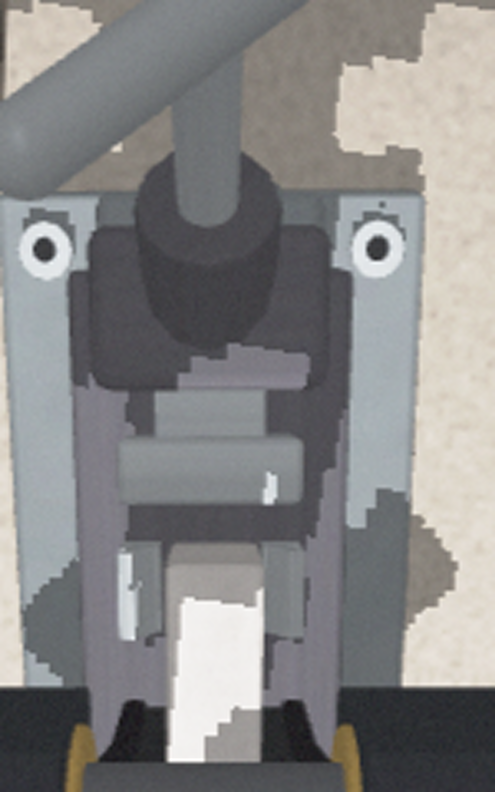

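>>> send_rows(moves=[0,0.1,-0.15,-0.15,-0.03,-0.7,-1,0,0,0,0,0,-0.6,-1,0,0,0,0,0,-0.4,-1,0,0,0,0,0,-0.2,-1,0,0,0,0,0,0,-1,0,0,0,0,0,0,-1])

```text
time_s: 15.8
position: [0.5848, -0.0577, 0.0801]
tcp_rot: [[-0.995, -0.095, 0.001], [-0.095, 0.995, -0.001], [-0.001, -0.001, -1.0]]
force: [0.2, -0.6, -2.9]
opening: 0.177
```

```bash
python3 - <<'E'
from h import *
s=read_state();print(s['opening'],s['force'],s['position'])
delta(down(185.5),W((-.0045,0,.080)))
E
```

```text
0.1766333368948398 [ 0.17383406 -0.61619624 -2.94787315] [ 0.58477435 -0.05772407  0.08011826]
rotvec [0.08 0.05 0.04] norm 0.1 shift cm [ 0.04  0.01 -0.01] t 15.8
```

>>> send_rows(moves=[0,0,0,0,0,-0.1,-1,0,0,0,0,0,-0.05,-1,0,0,0,0,0,0,-1])

```text
time_s: 16.1
position: [0.5848, -0.0577, 0.0799]
tcp_rot: [[-0.995, -0.095, 0.001], [-0.095, 0.995, -0.002], [-0.001, -0.002, -1.0]]
force: [-1.4, 0.8, 6.6]
opening: 0.182
```

>>> send_rows(moves=[0,0,0,0,0,-0.05,-1,0,0,0,0,0,0,-1])

```text
time_s: 16.3
position: [0.5849, -0.0577, 0.0799]
tcp_rot: [[-0.995, -0.095, 0.002], [-0.095, 0.995, -0.002], [-0.001, -0.002, -1.0]]
force: [-3.0, -0.2, 8.3]
opening: 0.179
```

>>> send_rows(moves=[0,0,0,0,0,0,0,0,0,0,0,0,0,0,0,0,0,0,0,0,0,0,0,0,0,0,0.5,0,0,0,0,0,0,2,0,0,0,0,0,0,3.5,0,0,0,0,0,0,3.5,0,0,0,0,0,0,0,0])

```text
time_s: 17.1
position: [0.5882, -0.0586, 0.1783]
tcp_rot: [[-0.995, -0.095, 0.011], [-0.095, 0.995, -0.004], [-0.011, -0.005, -1.0]]
force: [0.8, -0.5, 0.8]
opening: 0.501
```

```bash
cat >> h.py <<'E'
def tpose(ang,back=0,T=(-.111,0,.143)):
    u=np.array([-.5,0,.8660254]);xp=np.array([.8660254,0,.5]);yp=np.array([0,1.,0]);a=np.radians(ang)
    x=np.cos(a)*xp+np.sin(a)*yp; z=-u; y=np.cross(z,x)
    return RS@np.stack([x,y,z],1), W(np.array(T)+z*(.019-back))
E
python3 - <<'E'
from h import *
s=read_state();print(s['opening'],s['force'],s['position'])
delta(*tpose(135,.06)); delta(*tpose(135,0)); print(tpose(135,.06)[1])
c=snap('wrist','w8'); crop('w8',170,0,360,240,3,'w8c'); 
E
```

```text
0.5006654544581561 [ 0.79600313 -0.46521685  0.75970565] [ 0.5882477  -0.05859269  0.17830441]
rotvec [ 14.91 -26.67 -43.77] norm 53.4 shift cm [-12.94  -1.12   0.02] t 17.1
rotvec [ 14.91 -26.67 -43.77] norm 53.4 shift cm [-9.96 -0.83 -5.18] t 17.1
[ 0.4588054  -0.06980372  0.17850704]
```

View pics/w8c.png

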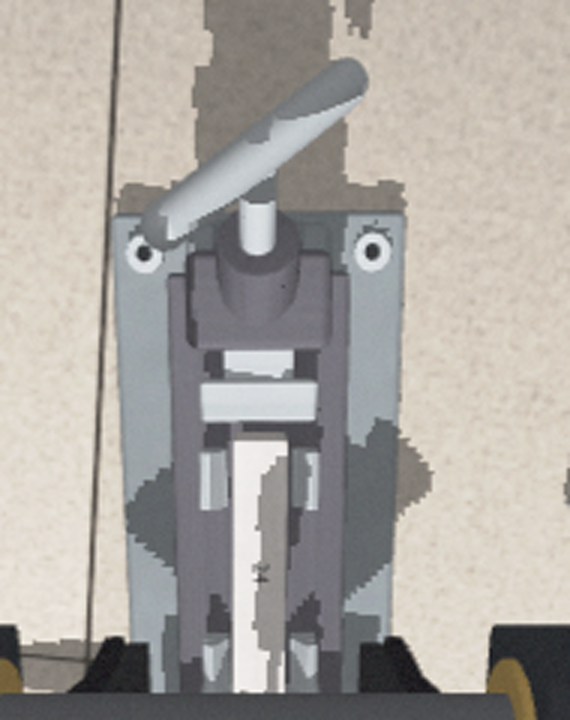

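```bash
python3 - <<'E'
from h import *
c=load('w8')
T=np.array([-.111,0,.143]);xp=np.array([.866,0,.5]);yp=np.array([0,1.,0])
for a in (135,):
  for k in (-.032,0,.032):
    d=np.cos(np.radians(a))*xp+np.sin(np.radians(a))*yp
    q=proj(c,W(T+k*d)); print(k,((q-[170,0])*3).round(0))
for n,p,z in [('jaw face',(260,422),.0945),('jaw back',(260,382),.0945),('bar end',(260,440),.099),('barL',(233,560),.099),('barR',(288,560),.099)]:
    print(n,(toS(onz(c,170+p[0]/3-.3,p[1]/3-.3,z),O,RS)*1000).round(1))
E
```

```text
-0.032 [154. 246.]
0 [261. 157.]
0.032 [361.  73.]
jaw face [-50.1  -0.3  94.5]
jaw back [-61.6  -0.3  94.5]
bar end [-45.3  -0.3  99. ]
barL [-9.4 -8.4 99. ]
barR [-9.4  8.2 99. ]
```

>>> send_rows(moves=[0,0,0,0,0,3,0,2.13,-3.81,-6.25,-1.8,-0.16,0.5,0,2.13,-3.81,-6.25,-1.8,-0.16,0.5,0,2.13,-3.81,-6.25,-1.8,-0.16,0,0,2.13,-3.81,-6.25,-1.8,-0.16,0,0,2.13,-3.81,-6.25,-1.8,-0.16,0,0,2.13,-3.81,-6.25,-1.8,-0.16,0,0,2.13,-3.81,-6.25,-1.8,-0.16,0,0,0,0,0,0,0,0,0,0,0,0,0,0,0,0])

```text
time_s: 18.15
position: [0.4594, -0.0687, 0.2126]
tcp_rot: [[-0.689, 0.536, 0.488], [0.639, 0.767, 0.06], [-0.342, 0.353, -0.871]]
force: [0.3, -0.6, -0.7]
opening: 0.498
```

```bash
python3 - <<'E'
from h import *
s=read_state();print(s['position'],s['joint_positions'])
delta(*tpose(135,.06)); delta(*tpose(135,.04));delta(*tpose(135,0))
E
```

```text
[ 0.45936129 -0.06871709  0.21261541] [ -35.81089112   12.67850471  125.91470183   47.56838891   26.91343239
 -127.25136165]
rotvec [-0.4  -0.6  -0.69] norm 1.0 shift cm [-0.06 -0.11 -3.41] t 18.15
rotvec [-0.4  -0.6  -0.69] norm 1.0 shift cm [ 0.94 -0.01 -5.14] t 18.15
rotvec [-0.4  -0.6  -0.69] norm 1.0 shift cm [ 2.93  0.18 -8.61] t 18.15
```

>>> send_rows(moves=[-0.2,-0.3,-0.35,0.47,0,-2.5,0,-0.2,-0.3,-0.35,0.47,0,-2.6,0,0,0,0,0,0,0,0,0,0,0,0,0,0,0])

```text
time_s: 18.55
position: [0.4703, -0.0682, 0.1667]
tcp_rot: [[-0.679, 0.538, 0.5], [0.643, 0.764, 0.052], [-0.354, 0.357, -0.864]]
force: [0.1, 1.8, 0.8]
opening: 0.499
```

```bash
python3 - <<'E'
from h import *
s=read_state();print(s['position'],s['joint_positions'],s['force'])
delta(*tpose(135,0))
c=snap('wrist','w9'); crop('w9',0,0,512,384,1.5,'w9b'); snap('side','s9'); crop('s9',190,130,310,230,6,'s9c')
E
```

```text
[ 0.47030919 -0.06823077  0.16672539] [ -34.5625781    20.41381147  128.56668898   70.15993091   20.28626087
 -150.16139267] [0.06381348 1.81197906 0.81218553]
rotvec [-0.11  0.17 -0.22] norm 0.3 shift cm [ 1.84  0.13 -4.02] t 18.55
```

View pics/w9b.png

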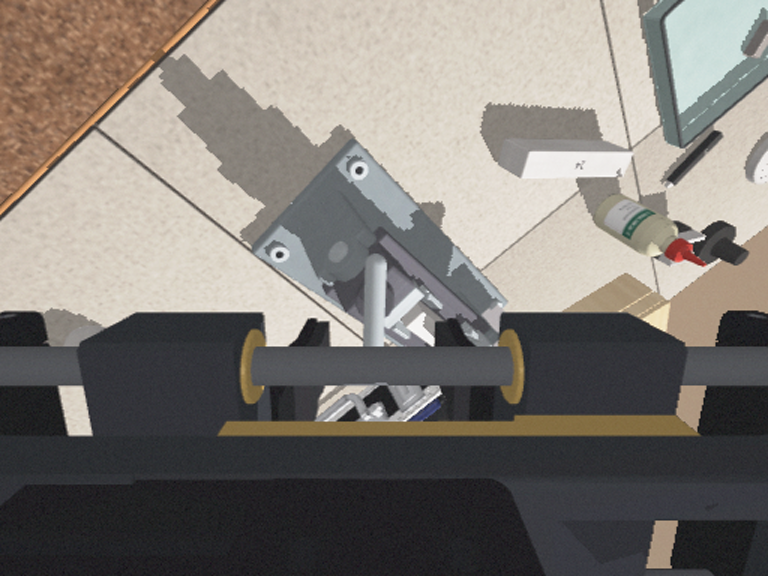

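View pics/s9c.png

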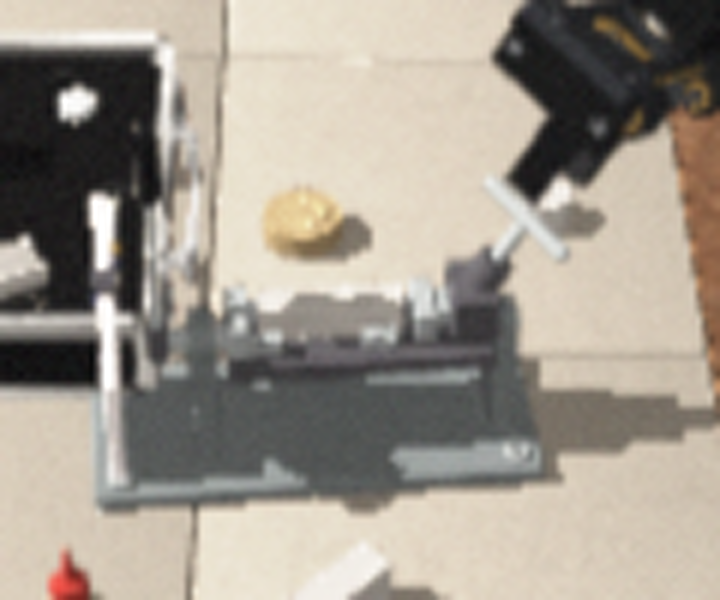

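>>> send_rows(moves=[4.23,0.41,-7.36,0,0,0,0,4.23,0.41,-7.36,0,0,0,0,4.23,0.41,-7.36,0,0,0,0,4.23,0.41,-7.36,0,0,0,0,4.23,0.41,-7.36,0,0,0,0,4.23,0.41,-7.36,0,0,0,0,4.23,0.41,-7.36,0,0,0,0,4.23,0.41,-7.36,0,0,0,0,4.23,0.41,-7.36,0,0,0,0,4.23,0.41,-7.36,0,0,0,0,4.23,0.41,-7.36,0,0,0,0,4.23,0.41,-7.36,0,0,0,0,4.23,0.41,-7.36,0,0,0,0,4.23,0.41,-7.36,0,0,0,0,4.23,0.41,-7.36,0,0,0,0,4.23,0.41,-7.36,0,0,0,0,4.23,0.41,-7.36,0,0,0,0,4.23,0.41,-7.36,0,0,0,0,4.23,0.41,-7.36,0,0,0,0,4.23,0.41,-7.36,0,0,0,0])

```text
time_s: 20.65
position: [0.4699, -0.0685, 0.1683]
tcp_rot: [[0.759, -0.42, 0.497], [-0.506, -0.862, 0.045], [0.41, -0.285, -0.866]]
force: [-0.2, -0.5, -1.3]
opening: 0.503
```

```bash
python3 - <<'E'
from h import *
s=read_state();print(s['position'],s['joint_positions'],s['force'])
delta(*tpose(-45,.03));delta(*tpose(-45,0))
E
```

```text
[ 0.46990524 -0.06853082  0.16830929] [-34.23412724  20.05525272 128.43087652  68.64841695  19.87068266
  22.01655966] [-0.23531258 -0.46184541 -1.2822082 ]
rotvec [ 5.06  0.42 -8.42] norm 9.8 shift cm [ 0.38  0.02 -1.58] t 20.65
rotvec [ 5.06  0.42 -8.42] norm 9.8 shift cm [ 1.88  0.16 -4.18] t 20.65
```

>>> send_rows(moves=[2.5,0.2,-4.2,0.2,0,-0.8,0,2.5,0.2,-4.2,0.2,0,-0.8,0,0,0,0,0.5,0.05,-0.9,0,0,0,0,0.5,0.05,-0.9,0,0,0,0,0.45,0.06,-0.8,0,0,0,0,0,0,0,0,0,0,0,0,0,0,0])

```text
time_s: 21.35
position: [0.4881, -0.0666, 0.1258]
tcp_rot: [[0.681, -0.537, 0.497], [-0.64, -0.767, 0.048], [0.355, -0.351, -0.866]]
force: [0.0, -0.4, -0.1]
opening: 0.5
```

```bash
python3 - <<'E'
from h import *
s=read_state();print(s['position'],s['joint_positions'],s['force'])
delta(*tpose(-45,0))
c=snap('wrist','w10'); crop('w10',0,0,512,384,1.5,'w10b'); snap('side','s10'); crop('s10',190,130,310,230,6,'s10c')
E
```

```text
[ 0.48813582 -0.06664563  0.12575083] [-32.33101249  27.71967159 128.41236253  91.88321085  17.88245343
   8.72989061] [ 0.02786197 -0.37945    -0.05270335]
rotvec [ 0.15 -0.01 -0.33] norm 0.4 shift cm [ 0.05 -0.03  0.08] t 21.35
```

View pics/w10b.png

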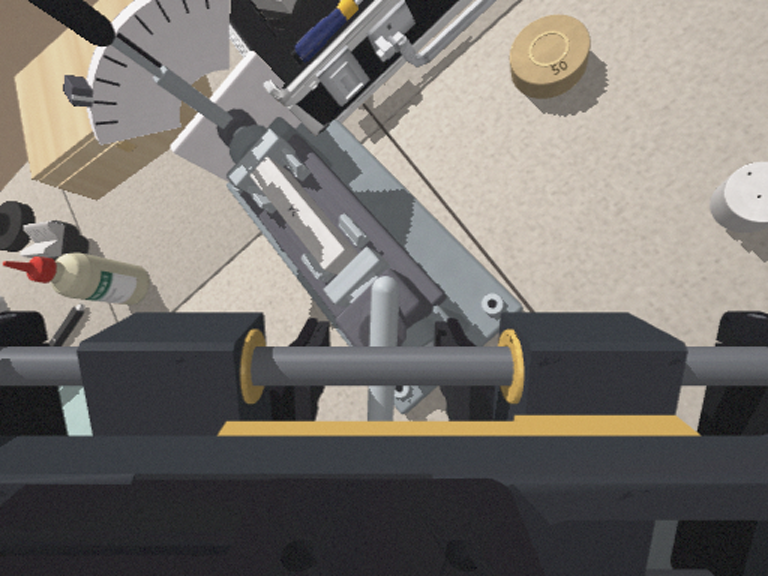

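View pics/s10c.png

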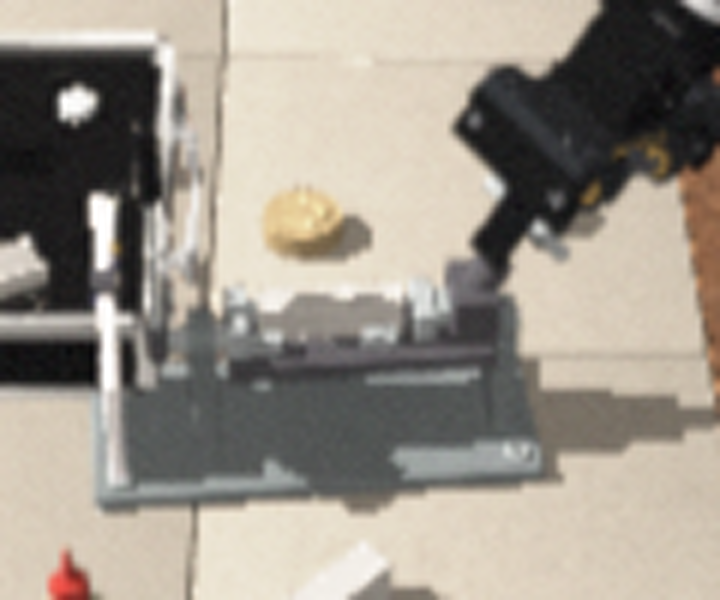

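>>> send_rows(moves=[0,0,0,0,0,0,-1,0,0,0,0,0,0,-1,0,0,0,0,0,0,-1,0,0,0,0,0,0,-1,0,0,0,0,0,0,-1,0,0,0,0,0,0,-1,0,0,0,0,0,0,-1])

```text
time_s: 22.15
position: [0.4879, -0.0663, 0.125]
tcp_rot: [[0.681, -0.538, 0.497], [-0.642, -0.765, 0.05], [0.353, -0.352, -0.867]]
force: [2.4, 1.9, -0.0]
opening: 0.105
```

```bash
cat >> h.py <<'E'
def scr():
    s=read_state(); u=RS@np.array([-.5,0,.8660254]); Rt,_=tpose(-45); R=s['tcp_rot']
    x=RS.T@R[:,0]; xp=np.array([.8660254,0,.5]); ang=np.degrees(np.arctan2(x[1],x@xp))
    tilt=np.degrees(np.arccos(np.clip(-R[:,2]@u,-1,1)))
    print('ang',round(ang,2),'turn',round(-45-ang,2),'tilt',round(tilt,2),'mom_u',round(float(s['moment']@u),3),'mom',s['moment'].round(2),'F',s['force'].round(1),'pos',s['position'].round(4),'open',round(s['opening'],3),'t',s['time_s'],'j',s['joint_positions'].round(0))
E
python3 -c "
from h import *
scr()"
```

```text
ang -44.74 turn -0.26 tilt 0.12 mom_u -0.185 mom [ 0.28  0.11 -0.04] F [ 2.4  1.9 -0. ] pos [ 0.4879 -0.0663  0.125 ] open 0.105 t 22.15 j [-32.  28. 128.  92.  18.   9.]
```

>>> send_rows(moves=[2.49,0.24,-4.33,0,0,0,-1,2.49,0.24,-4.33,0,0,0,-1,2.49,0.24,-4.33,0,0,0,-1,2.49,0.24,-4.33,0,0,0,-1,2.49,0.24,-4.33,0,0,0,-1])

```text
time_s: 22.65
position: [0.4884, -0.0657, 0.1254]
tcp_rot: [[0.39, -0.774, 0.498], [-0.905, -0.423, 0.052], [0.17, -0.471, -0.866]]
force: [2.4, 2.6, 1.7]
opening: 0.101
```

```bash
python3 -c "
from h import *
scr()
c=snap('wrist','w11'); crop('w11',0,0,512,384,1.5,'w11b')"
```

```text
ang -69.72 turn 24.72 tilt 0.23 mom_u 0.286 mom [ 0.33 -0.17  0.51] F [2.4 2.6 1.7] pos [ 0.4884 -0.0657  0.1254] open 0.101 t 22.65 j [-32.  28. 128.  92.  18.  34.]
```

View pics/w11b.png

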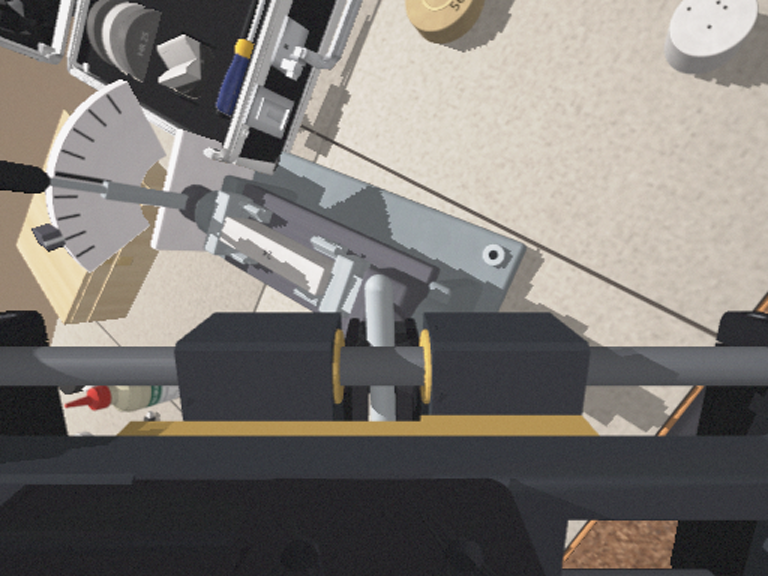

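>>> send_rows(moves=[2.49,0.24,-4.33,0,0,0,-1,2.49,0.24,-4.33,0,0,0,-1,2.49,0.24,-4.33,0,0,0,-1,2.49,0.24,-4.33,0,0,0,-1,2.49,0.24,-4.33,0,0,0,-1])

```text
time_s: 23.2
position: [0.4891, -0.0655, 0.1258]
tcp_rot: [[0.029, -0.865, 0.5], [-0.999, -0.002, 0.053], [-0.045, -0.501, -0.864]]
force: [4.7, 4.2, 3.1]
opening: 0.102
```

```bash
python3 -c "
from h import *
scr()"
```

```text
ang -94.64 turn 49.64 tilt 0.36 mom_u 0.315 mom [ 0.48 -0.56  0.61] F [4.7 4.2 3.1] pos [ 0.4891 -0.0655  0.1258] open 0.102 t 23.2 j [-32.  28. 128.  92.  18.  58.]
```

>>> send_rows(moves=[2.49,0.24,-4.33,0,0,0,-1,1.49,0.14,-2.6,0,0,0,-1])

```text
time_s: 23.4
position: [0.4894, -0.0655, 0.1259]
tcp_rot: [[-0.091, -0.861, 0.501], [-0.989, 0.136, 0.053], [-0.114, -0.491, -0.864]]
force: [4.8, 4.1, 3.1]
opening: 0.104
```

```bash
python3 -c "
from h import *
scr()"
```

```text
ang -102.59 turn 57.59 tilt 0.4 mom_u 0.265 mom [ 0.55 -0.58  0.59] F [4.8 4.1 3.1] pos [ 0.4894 -0.0655  0.1259] open 0.104 t 23.4 j [-32.  28. 128.  92.  18.  66.]
```

>>> send_rows(moves=[1.49,0.14,-2.6,0,0,0,-1])

```text
time_s: 23.5
position: [0.4895, -0.0656, 0.126]
tcp_rot: [[-0.136, -0.854, 0.501], [-0.981, 0.187, 0.053], [-0.14, -0.485, -0.864]]
force: [4.6, 4.0, 3.7]
opening: 0.103
```

```bash
python3 -c "
from h import *
scr()
c=snap('wrist','w12'); crop('w12',0,0,512,384,1.5,'w12b')"
```

```text
ang -105.56 turn 60.56 tilt 0.41 mom_u 0.221 mom [ 0.62 -0.67  0.58] F [4.6 4.  3.7] pos [ 0.4895 -0.0656  0.126 ] open 0.103 t 23.5 j [-32.  28. 128.  92.  18.  69.]
```

View pics/w12b.png

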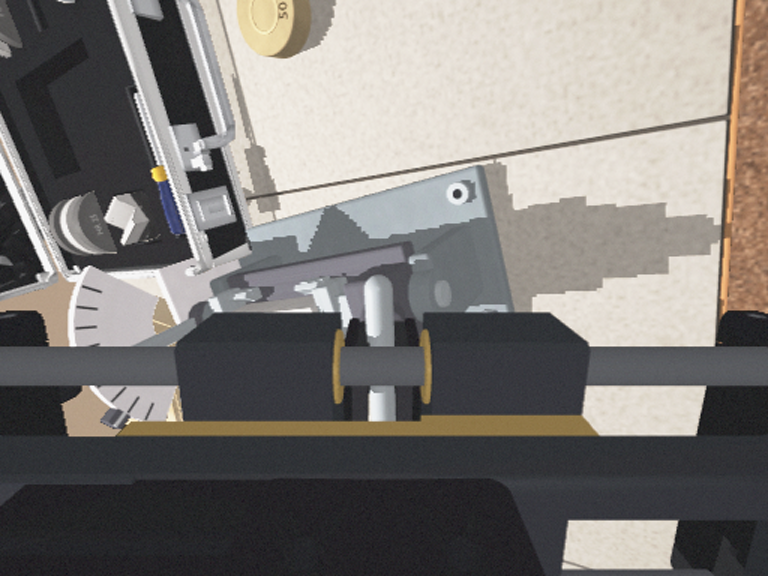

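>>> send_rows(moves=[1.49,0.14,-2.6,0,0,0,-1])

```text
time_s: 23.65
position: [0.4896, -0.0656, 0.1261]
tcp_rot: [[-0.18, -0.846, 0.502], [-0.97, 0.238, 0.053], [-0.164, -0.477, -0.863]]
force: [4.5, 4.7, 3.2]
opening: 0.099
```

```bash
python3 -c "
from h import *
scr()"
```

```text
ang -108.51 turn 63.51 tilt 0.42 mom_u 0.286 mom [ 0.53 -0.61  0.6 ] F [4.5 4.7 3.2] pos [ 0.4896 -0.0656  0.1261] open 0.099 t 23.65 j [-32.  28. 128.  93.  18.  72.]
```

>>> send_rows(moves=[1.49,0.14,-2.6,0,0,0,-1])

```text
time_s: 23.75
position: [0.4897, -0.0656, 0.1261]
tcp_rot: [[-0.224, -0.835, 0.502], [-0.956, 0.289, 0.053], [-0.189, -0.468, -0.863]]
force: [4.6, 3.4, 3.5]
opening: 0.101
```

```bash
python3 -c "
from h import *
scr()"
```

```text
ang -111.55 turn 66.55 tilt 0.43 mom_u 0.268 mom [ 0.54 -0.71  0.58] F [4.6 3.4 3.5] pos [ 0.4897 -0.0656  0.1261] open 0.101 t 23.75 j [-32.  28. 128.  93.  18.  75.]
```

>>> send_rows(moves=[1.49,0.14,-2.6,0,0,0,-1])

```text
time_s: 23.85
position: [0.4898, -0.0656, 0.1262]
tcp_rot: [[-0.268, -0.822, 0.503], [-0.94, 0.338, 0.053], [-0.214, -0.458, -0.863]]
force: [5.1, 4.4, 4.2]
opening: 0.099
```

```bash
python3 -c "
from h import *
scr()"
```

```text
ang -114.55 turn 69.55 tilt 0.45 mom_u 0.31 mom [ 0.5  -0.78  0.6 ] F [5.1 4.4 4.2] pos [ 0.4898 -0.0656  0.1262] open 0.099 t 23.85 j [-32.  28. 128.  93.  18.  78.]
```

>>> send_rows(moves=[1.49,0.14,-2.6,0,0,0,-1])

```text
time_s: 23.95
position: [0.4899, -0.0657, 0.1262]
tcp_rot: [[-0.31, -0.807, 0.503], [-0.921, 0.387, 0.053], [-0.237, -0.446, -0.863]]
force: [6.0, 3.9, 4.2]
opening: 0.101
```

```bash
python3 -c "
from h import *
scr()"
```

```text
ang -117.54 turn 72.54 tilt 0.45 mom_u 0.319 mom [ 0.48 -0.84  0.6 ] F [6.  3.9 4.2] pos [ 0.4899 -0.0657  0.1262] open 0.101 t 23.95 j [-32.  28. 128.  93.  18.  81.]
```

>>> send_rows(moves=[1.0,0.1,-1.73,0,0,0,-1])

```text
time_s: 24.05
position: [0.49, -0.0657, 0.1262]
tcp_rot: [[-0.338, -0.796, 0.503], [-0.907, 0.418, 0.053], [-0.253, -0.438, -0.863]]
force: [5.2, 3.9, 3.7]
opening: 0.097
```

```bash
python3 -c "
from h import *
scr()"
```

```text
ang -119.51 turn 74.51 tilt 0.46 mom_u 0.321 mom [ 0.46 -0.78  0.59] F [5.2 3.9 3.7] pos [ 0.49   -0.0657  0.1262] open 0.097 t 24.05 j [-32.  28. 128.  93.  18.  83.]
```

>>> send_rows(moves=[1.0,0.1,-1.73,0,0,0,-1])

```text
time_s: 24.15
position: [0.49, -0.0657, 0.1263]
tcp_rot: [[-0.365, -0.784, 0.503], [-0.892, 0.449, 0.053], [-0.268, -0.429, -0.863]]
force: [5.6, 4.2, 3.8]
opening: 0.101
```

```bash
python3 -c "
from h import *
scr()
c=snap('wrist','w13'); crop('w13',100,130,300,300,4,'w13b'); snap('side','s13'); crop('s13',210,150,290,220,8,'s13c')"
```

```text
ang -121.49 turn 76.49 tilt 0.47 mom_u 0.392 mom [ 0.48 -0.85  0.68] F [5.6 4.2 3.8] pos [ 0.49   -0.0657  0.1263] open 0.101 t 24.15 j [-32.  28. 128.  93.  18.  85.]
```

View pics/w13b.png

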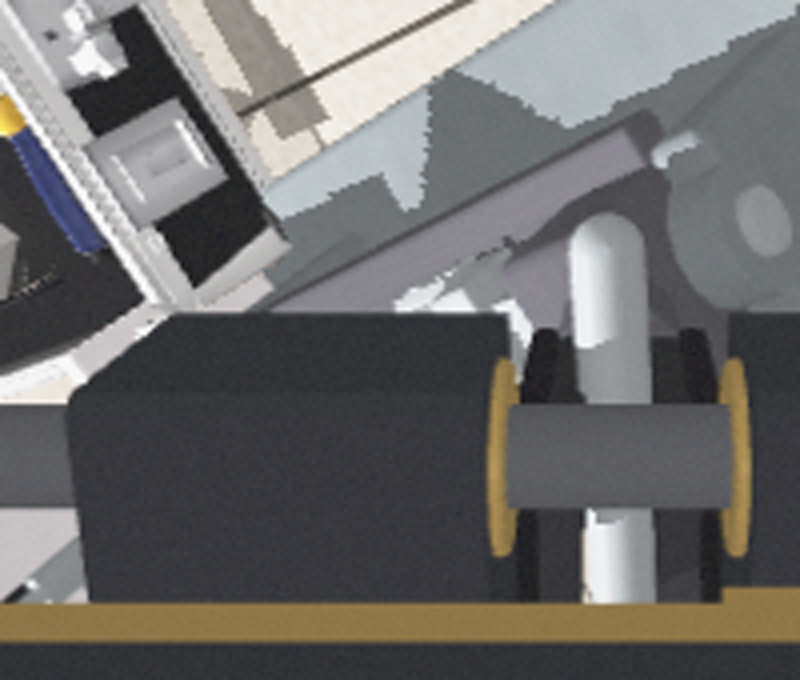

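View pics/s13c.png

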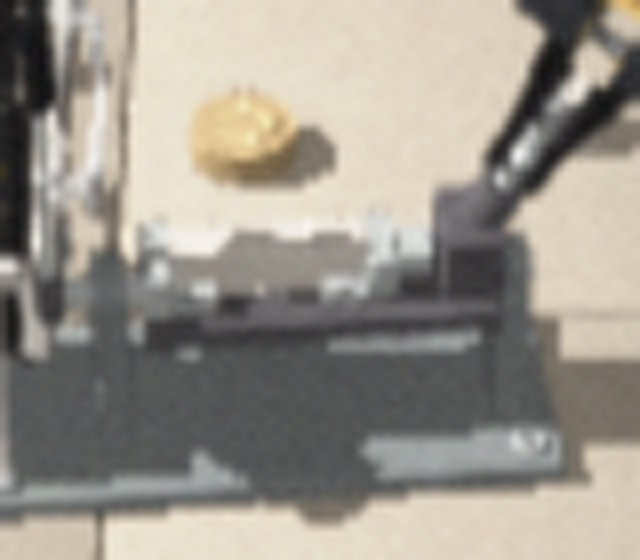

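>>> send_rows(moves=[0.75,0.07,-1.3,0,0,0,-1])

```text
time_s: 24.35
position: [0.4901, -0.0657, 0.1263]
tcp_rot: [[-0.384, -0.774, 0.503], [-0.88, 0.472, 0.053], [-0.278, -0.422, -0.863]]
force: [6.1, 3.4, 3.9]
opening: 0.1
```

```bash
python3 -c "
from h import *
scr()"
```

```text
ang -122.94 turn 77.94 tilt 0.47 mom_u 0.385 mom [ 0.42 -0.82  0.64] F [6.1 3.4 3.9] pos [ 0.4901 -0.0657  0.1263] open 0.1 t 24.35 j [-32.  28. 128.  93.  18.  86.]
```

>>> send_rows(moves=[0,0,0,0,0,0,-1])

```text
time_s: 24.45
position: [0.4901, -0.0657, 0.1263]
tcp_rot: [[-0.384, -0.774, 0.503], [-0.88, 0.472, 0.053], [-0.278, -0.422, -0.863]]
force: [5.5, 4.6, 3.4]
opening: 0.101
```

```bash
python3 -c "
from h import *
scr()"
```

```text
ang -122.94 turn 77.94 tilt 0.47 mom_u 0.37 mom [ 0.49 -0.86  0.66] F [5.5 4.6 3.4] pos [ 0.4901 -0.0657  0.1263] open 0.101 t 24.45 j [-32.  28. 128.  93.  18.  86.]
```

>>> send_rows(moves=[0,0,0,0,0,0,0,0,0,0,0,0,0,0,0,0,0,0,0,0,0,0,0,0,-0.8,-0.08,1.4,0,0,0,0,-1.2,-0.12,2.1,0,0,0,0,-1,-0.1,1.73,0,-4.23,-0.41,7.36,0,0,0,0,-4.23,-0.41,7.36,0,0,0,0,-4.23,-0.41,7.36,0,0,0,0,-4.23,-0.41,7.36,0,0,0,0,-4.23,-0.41,7.36,0,0,0,0,-4.23,-0.41,7.36,0,0,0,0,-4.23,-0.41,7.36,0,0,0,0,-4.23,-0.41,7.36,0,0,0,0,-4.23,-0.41,7.36,0,0,0,0,-4.23,-0.41,7.36,0,0,0,0])

```text
time_s: 26.05
position: [0.457, -0.0696, 0.1768]
tcp_rot: [[0.74, -0.454, 0.495], [-0.546, -0.837, 0.049], [0.392, -0.306, -0.867]]
force: [0.4, 0.1, 0.1]
opening: 0.496
```

```bash
python3 -c "
from h import *
scr()
c=snap('wrist','w14'); crop('w14',0,0,512,384,1.5,'w14b')"
```

```text
ang -37.9 turn -7.1 tilt 0.17 mom_u 0.001 mom [0.   0.25 0.02] F [0.4 0.1 0.1] pos [ 0.457  -0.0696  0.1768] open 0.496 t 26.05 j [-36.  18. 129.  65.  21.  27.]
```

View pics/w14b.png

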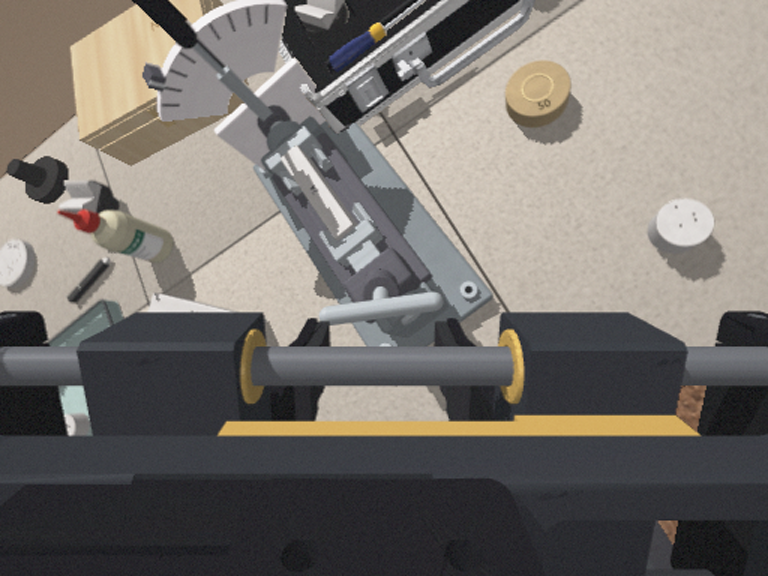

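```bash
python3 - <<'E'
from h import *
crop('w14',160,80,340,240,4,'w14c')
c=load('w14')
u=np.array([-.5,0,.8660254]);xp=np.array([.8660254,0,.5]);T=np.array([-.111,0,.143])
P=[]
for p in [(322,315),(440,298)]:
    q=toS(onplane(c,p[0]/1.5-.2,p[1]/1.5-.2,W(T),RS@u),O,RS);P.append(q)
d=P[1]-P[0];print(P,np.linalg.norm(d),'ang',np.degrees(np.arctan2(d[1],d@xp)), 'turn from -45:',-45-np.degrees(np.arctan2(d[1],d@xp)))
E
```

```text
[array([-0.09747543,  0.02511726,  0.15080842]), array([-0.12358762, -0.02839277,  0.13573253])] 0.0614203005697081 ang -119.40033700564003 turn from -45: 74.40033700564003
```

View pics/w14c.png

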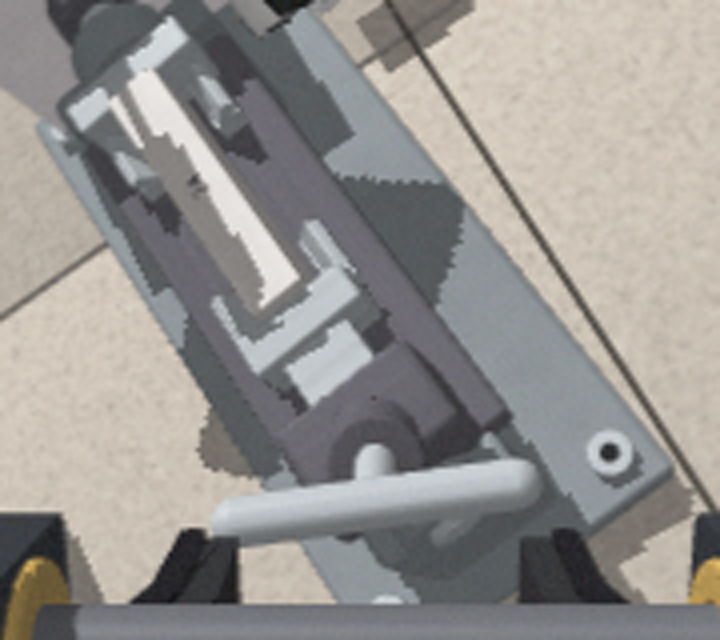

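```bash
cat >> h.py <<'E'
def view(tilt,p):
    a=np.radians(tilt); z=np.array([np.sin(a),0,-np.cos(a)]);x=np.array([np.cos(a),0,np.sin(a)]);y=np.cross(z,x); return RS@np.stack([x,y,z],1),W(p)
E
python3 - <<'E'
from h import *
s=read_state(); delta(*view(40,(.0,.035,.225))); Rt,p=view(40,(.0,.035,.225)); print(p)
R1=Rt; Rc=s['tcp_rot']
E
```

```text
rotvec [-20.6  -11.84  30.88] norm 39.0 shift cm [12.94  4.72  4.82] t 26.1
[ 0.5863454  -0.02236113  0.225     ]
```

>>> send_rows(moves=[-4.12,-2.37,6.18,0,0.5,1.6,0,-4.12,-2.37,6.18,0,0.5,1.6,0,-4.12,-2.37,6.18,2,0.7,1.6,0,-4.12,-2.37,6.18,3,0.8,0,0,-4.12,-2.37,6.18,3,0.8,0,0,0,0,0,3,0.8,0,0,0,0,0,2,0.6,0,0,0,0,0,0,0,0,0,0,0,0,0,0,0,0])

```text
time_s: 27.0
position: [0.5868, -0.0222, 0.2244]
tcp_rot: [[0.764, 0.089, 0.639], [0.063, -0.996, 0.063], [0.642, -0.008, -0.766]]
force: [-0.8, 0.3, -1.1]
opening: 0.502
```

```bash
python3 - <<'E'
from h import *
s=read_state();print(s['position'],s['time_s'],s['joint_positions'])
c=snap('wrist','w15'); 
u,v=proj(c,W((.112,.03,.14))); print(u,v)
x0=int(max(0,u-70));y0=int(max(0,v-50));print(x0,y0);crop('w15',x0,y0,x0+150,y0+110,5,'w15c')
E
```

```text
[ 0.58677061 -0.02221585  0.22443015] 27.0 [-22.4309515   20.05345447 118.13226166  73.66934601  18.36501699
  -4.35776063]
258.3267827627024 153.8182614247072
188 103
```

View pics/w15c.png

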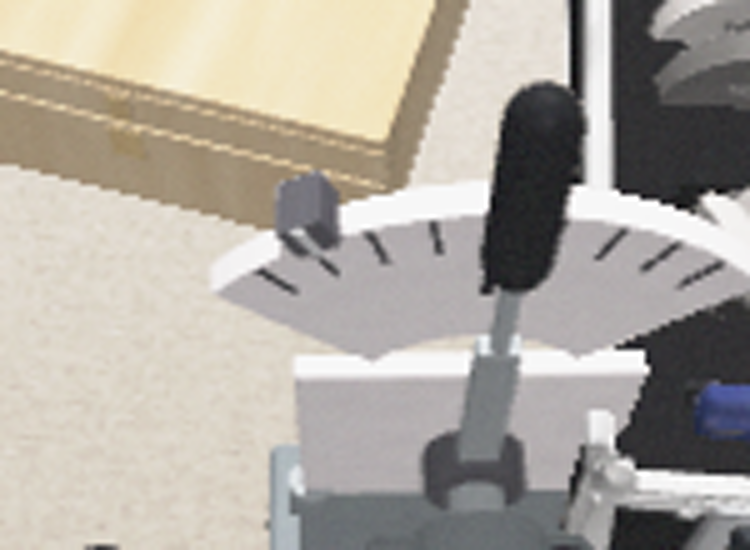

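```bash
python3 - <<'E'
from h import *
crop('w15',225,125,275,170,16,'w15d'); crop('w4',225,125,265,155,20,'w4d')
E
```

```text
(no output)
```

View pics/w15d.png

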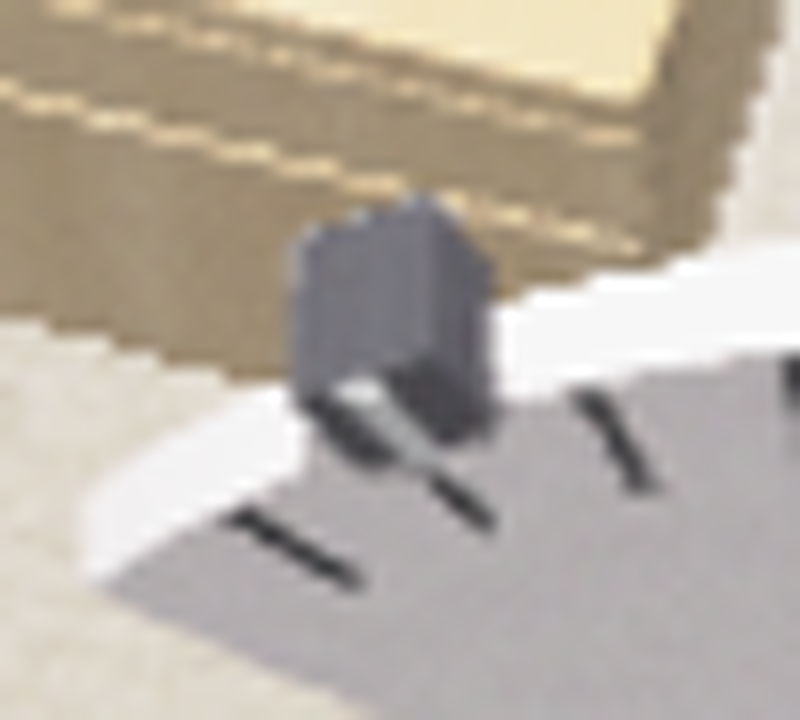

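View pics/w4d.png

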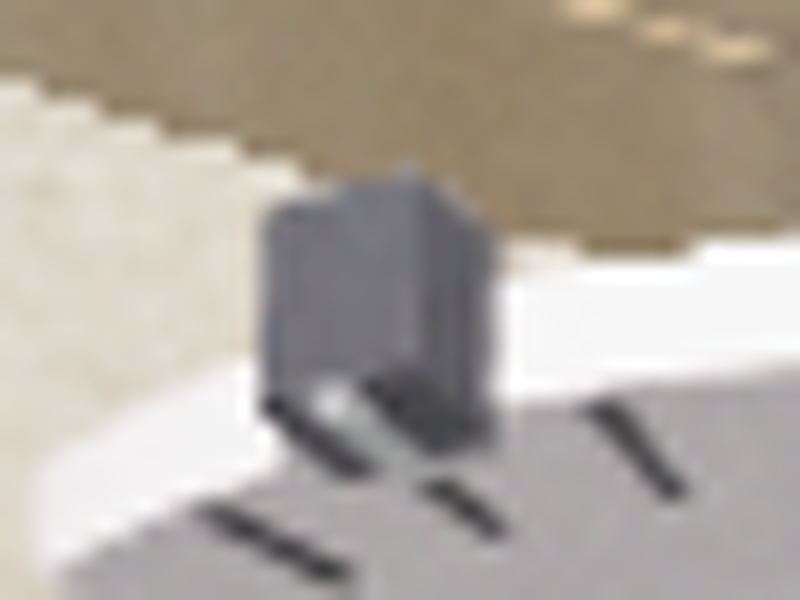

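```bash
python3 - <<'E'
from h import *
def an(c,p,x):
    q=planeS(c,*p,x,O,RS); return round(np.hypot(q[1],q[2]-.075)*1000,1),round(np.degrees(np.arctan2(q[1],q[2]-.075)),2)
c=load('w15');g=lambda x,y:(225+x/16-.47,125+y/16-.47)
c4=load('w4');g4=lambda x,y:(225+x/20-.475,125+y/20-.475)
for x in (.106,.108,.109,.110,.112):
    print(x,'w15',an(c,g(355,385),x),an(c,g(425,465),x),'w4',an(c4,g4(330,390),x),an(c4,g4(405,465),x),'corner',an(c,g(300,395),x),an(c,g(430,358),x))
for n,p in [('30',(460,500)),('40in',(360,583)),('40out',(232,515)),('20in',(645,487)),('20out',(588,392))]: print(n,an(c,g(*p),.112))
for n,p in [('30',(460,510)),('40in',(345,580)),('40out',(202,510)),('20in',(680,495)),('20out',(598,405))]: print('w4',n,an(c4,g4(*p),.112))
k=lambda x,y:(188+x/5-.4,103+y/5-.4)
for p in [(548,105),(512,280),(505,320),(492,385)]: print('lever',an(c,k(*p),.09))
E
```

```text
0.106 w15 (np.float64(93.8), np.float64(26.57)) (np.float64(83.7), np.float64(26.78)) w4 (np.float64(95.0), np.float64(25.76)) (np.float64(85.7), np.float64(26.08)) corner (np.float64(94.5), np.float64(28.77)) (np.float64(94.4), np.float64(23.18))
0.108 w15 (np.float64(91.3), np.float64(27.45)) (np.float64(81.0), np.float64(27.78)) w4 (np.float64(91.9), np.float64(26.95)) (np.float64(82.5), np.float64(27.43)) corner (np.float64(92.1), np.float64(29.73)) (np.float64(91.8), np.float64(23.92))
0.109 w15 (np.float64(90.0), np.float64(27.91)) (np.float64(79.7), np.float64(28.3)) w4 (np.float64(90.4), np.float64(27.58)) (np.float64(80.9), np.float64(28.15)) corner (np.float64(90.8), np.float64(30.23)) (np.float64(90.5), np.float64(24.3))
0.11 w15 (np.float64(88.7), np.float64(28.38)) (np.float64(78.3), np.float64(28.84)) w4 (np.float64(88.8), np.float64(28.23)) (np.float64(79.3), np.float64(28.89)) corner (np.float64(89.6), np.float64(30.74)) (np.float64(89.2), np.float64(24.69))
0.112 w15 (np.float64(86.2), np.float64(29.36)) (np.float64(75.7), np.float64(29.98)) w4 (np.float64(85.8), np.float64(29.6)) (np.float64(76.2), np.float64(30.47)) corner (np.float64(87.2), np.float64(31.81)) (np.float64(86.6), np.float64(25.51))
30 (np.float64(70.8), np.float64(30.12))
40in (np.float64(66.3), np.float64(40.14))
40out (np.float64(78.7), np.float64(40.67))
20in (np.float64(66.6), np.float64(20.07))
20out (np.float64(78.8), np.float64(19.98))
w4 30 (np.float64(70.0), np.float64(30.7))
w4 40in (np.float64(66.7), np.float64(40.47))
w4 40out (np.float64(78.7), np.float64(40.64))
w4 20in (np.float64(66.4), np.float64(19.86))
w4 20out (np.float64(78.1), np.float64(20.28))
lever (np.float64(141.4), np.float64(-0.16))
lever (np.float64(89.4), np.float64(-0.18))
lever (np.float64(74.3), np.float64(-0.39))
lever (np.float64(46.1), np.float64(-0.69))
```

```bash
python3 - <<'E'
from h import *
delta(*leverpose(0,.07));delta(*leverpose(0,0))
E
```

```text
rotvec [-4.13 39.73  0.58] norm 39.9 shift cm [ 9.3  -2.62  2.36] t 27.05
rotvec [-4.13 39.73  0.58] norm 39.9 shift cm [ 9.3  -2.62 -4.64] t 27.05
```

>>> send_rows(moves=[-0.69,6.62,0.1,0,0,1.5,0,-0.69,6.62,0.1,0,-0.5,1,0,-0.69,6.62,0.1,1.5,-0.6,0,0,-0.69,6.62,0.1,2.5,-0.6,0,0,-0.69,6.62,0.1,2.5,-0.6,0,0,-0.69,6.62,0.1,2.5,-0.3,0,0,0,0,0,0.3,0,0,0,0,0,0,0,0,0,0])

```text
time_s: 27.85
position: [0.6744, -0.0256, 0.235]
tcp_rot: [[0.965, 0.118, 0.235], [0.102, -0.991, 0.082], [0.243, -0.055, -0.968]]
force: [-0.4, -0.2, -1.0]
opening: 0.499
```

```bash
python3 - <<'E'
from h import *
delta(*leverpose(-0.2,0)); print(read_state()['joint_positions'])
E
```

```text
rotvec [-4.44 13.69 -0.88] norm 14.4 shift cm [ 0.49 -2.33 -5.7 ] t 27.85
[-15.38649475  28.4655965   84.94582215   9.9437052   55.03332293
  63.31739778]
```

>>> send_rows(moves=[-1.48,4.56,-0.29,0.2,-0.8,0.5,0,-1.48,4.56,-0.29,0.2,-0.8,0.5,0,-1.48,4.56,-0.29,0.1,-0.7,0,0,0,0,0,0,0,0,0,0,0,0,0,0,0,0])

```text
time_s: 28.35
position: [0.6776, -0.0479, 0.2447]
tcp_rot: [[0.995, 0.097, -0.001], [0.097, -0.995, 0.005], [-0.001, -0.005, -1.0]]
force: [-0.7, -0.4, 0.4]
opening: 0.505
```

```bash
python3 - <<'E'
from h import *
delta(*leverpose(-0.2,0)); print(read_state()['joint_positions'])
E
```

```text
rotvec [-0.07 -0.05 -0.05] norm 0.1 shift cm [ 0.17 -0.1  -6.67] t 28.35
[-13.5627692   33.41637109  72.11883809   0.25503463  74.60015053
  70.81916626]
```

>>> send_rows(moves=[0,0,0,0.15,-0.1,-1.6,0,0,0,0,0,0,-2,0,0,0,0,0,0,-2,0,0,0,0,0,0,-1,0,0,0,0,0,0,0,-1,0,0,0,0,0,0,-1,0,0,0,0,0,0,-1,0,0,0,0,0,0,-1,0,0,0,0,0,0,-1])

```text
time_s: 29.25
position: [0.6819, -0.0484, 0.181]
tcp_rot: [[0.995, 0.097, 0.003], [0.097, -0.995, 0.004], [0.003, -0.004, -1.0]]
force: [-0.2, 3.1, 2.3]
opening: 0.15
```

```bash
python3 - <<'E'
from h import *
s=read_state();print(s['opening'],s['force'],s['joint_positions'])
for a in (0,5,10,15,20,25,27.9): print(a,leverpose(a)[1].round(4))
delta(*leverpose(-.2));delta(*leverpose(27.9))
E
```

```text
0.15045068230750688 [-0.2334655   3.14657062  2.32106463] [-13.52913278  37.25150759  75.32622613   0.30865191  67.32744144
  70.80508152]
0 [ 0.6793 -0.0486  0.178 ]
5 [ 0.6784 -0.0396  0.1776]
10 [ 0.6776 -0.0308  0.1764]
15 [ 0.6767 -0.022   0.1745]
20 [ 0.6759 -0.0135  0.1718]
25 [ 0.6751 -0.0052  0.1683]
27.9 [ 6.747e-01 -6.000e-04  1.660e-01]
rotvec [-0.06  0.18 -0.05] norm 0.2 shift cm [-0.26 -0.06 -0.3 ] t 29.25
rotvec [-28.02  -2.53  -0.09] norm 28.1 shift cm [-0.73  4.78 -1.5 ] t 29.25
```

>>> send_rows(moves=[-2.79,-0.27,0,-0.05,0.52,-0.01,-1,-2.79,-0.27,0,-0.05,0.51,-0.04,-1,-2.79,-0.27,0,-0.05,0.51,-0.06,-1,-2.79,-0.27,0,-0.05,0.51,-0.09,-1,-2.79,-0.27,0,-0.05,0.5,-0.11,-1,-2.79,-0.27,0,-0.05,0.5,-0.14,-1,-2.79,-0.27,0,-0.05,0.49,-0.16,-1,-2.79,-0.27,0,-0.05,0.47,-0.19,-1,-2.79,-0.27,0,-0.04,0.47,-0.21,-1,-2.79,-0.27,0,-0.04,0.45,-0.23,-1,0,0,0,0,0,0,-1,0,0,0,0,0,0,-1])

```text
time_s: 30.45
position: [0.6768, 0.0014, 0.1687]
tcp_rot: [[0.995, 0.086, 0.048], [0.098, -0.88, -0.465], [0.002, 0.467, -0.884]]
force: [-2.0, 3.8, 5.2]
opening: 0.151
```

```bash
cat >> h.py <<'E'
def lev():
    s=read_state(); g=s['position']-.019*s['tcp_rot'][:,2]; q=toS(g,O,RS); print('grip pos ang',np.degrees(np.arctan2(q[1],q[2]-.075)),'tool ang',np.degrees(np.arctan2(-(RS.T@s['tcp_rot'][:,2])[1],-(RS.T@s['tcp_rot'][:,2])[2])),'r',np.hypot(q[1],q[2]-.075),s['force'],s['opening'],s['time_s'])
E
python3 - <<'E'
from h import *
lev(); delta(*leverpose(27.9))
E
```

```text
grip pos ang 28.041261752519357 tool ang 27.863067582905053 r 0.1252425697647159 [-2.01258971  3.81063728  5.1815744 ] 0.15145279037137668 30.45
rotvec [-0.05  0.12 -0.14] norm 0.2 shift cm [-0.21 -0.2  -0.27] t 30.45
```

>>> send_rows(moves=[0,0,0,0,0,0,0,0,0,0,0,0,0,0,0,0,0,0,0,0,0,0,0,0,0,1,2,0,0,0,0,0,1.3,2.4,0,0,0,0,0,1.3,2.4,0,4.7,0.45,0,-0.5,-0.5,1,0,4.7,0.45,0,-1,-0.5,0,0,4.7,0.45,0,-2,-0.5,0,0,4.7,0.45,0,-2,0,0,0,4.7,0.45,0,-2,0,0,0,4.7,0.45,0,-2,0,0,0,0,0,0,0,0,0,0])

```text
time_s: 31.75
position: [0.5795, 0.0188, 0.2455]
tcp_rot: [[0.996, 0.093, -0.001], [0.093, -0.996, 0.008], [-0.001, -0.008, -1.0]]
force: [-0.3, -0.2, 0.0]
opening: 0.502
```

```bash
python3 - <<'E'
from h import *
s=read_state();print(s['position'],s['joint_positions'])
delta(*view(36,(-.01,.035,.24)))
E
```

```text
[0.57947255 0.01877713 0.24546842] [-9.41761164 25.26588015 87.18336502  0.47492375 67.70627196 75.06347386]
rotvec [ 2.960e+00 -3.592e+01  1.000e-02] norm 36.0 shift cm [-0.31 -4.21 -0.55] t 31.75
```

>>> send_rows(moves=[0.6,-7.2,0,0,-0.4,0,0,0.6,-7.2,0,0,-0.4,0,0,0.6,-7.2,0,0,-0.4,0,0,0.6,-7.2,0,0,-0.4,0,0,0.6,-7.2,0,0,-0.4,0,0,0,0,0,0,0,0,0,0,0,0,0,0,0,0])

```text
time_s: 32.45
position: [0.584, 0.0069, 0.2458]
tcp_rot: [[0.832, 0.109, 0.543], [0.086, -0.994, 0.067], [0.547, -0.009, -0.837]]
force: [0.8, 0.4, 1.5]
opening: 0.501
```

```bash
python3 - <<'E'
from h import *
c=snap('wrist','w16'); 
u,v=proj(c,W((.112,.03,.14))); print(u,v)
x0=int(max(0,u-70));y0=int(max(0,v-60));print(x0,y0);crop('w16',x0,y0,x0+130,y0+100,6,'w16c')
E
```

```text
286.4657602594506 148.8603832981064
216 88
```

View pics/w16c.png

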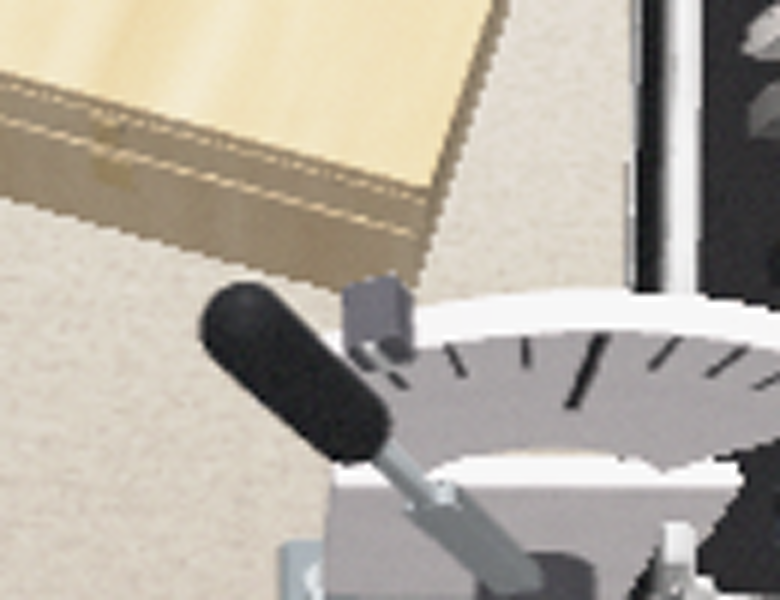

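```bash
python3 - <<'E'
from h import *
crop('w16',245,130,310,190,12,'w16d')
E
```

```text
(no output)
```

View pics/w16d.png

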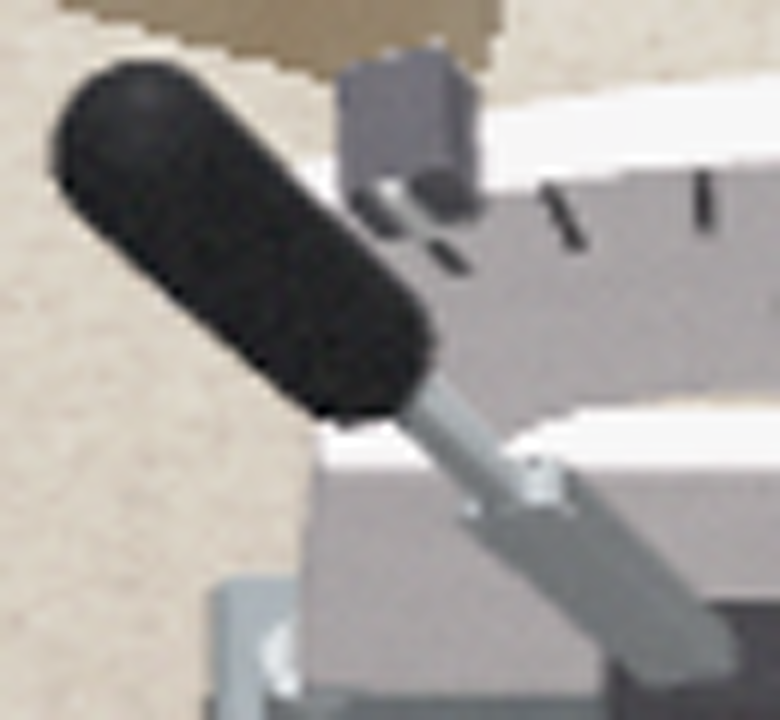

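```bash
python3 - <<'E'
from h import *
def an(c,p,x):
    q=planeS(c,*p,x,O,RS); return np.round([q[1]*1000,q[2]*1000-75,np.hypot(q[1],q[2]-.075)*1000,np.degrees(np.arctan2(q[1],q[2]-.075))],2)
c=load('w16');g=lambda x,y:(245+x/12-.46,130+y/12-.46)
L=[]
for p in [(140,148),(365,350),(420,400),(497,478)]: a=an(c,g(*p),.09);L.append(a);print('lev',a)
L=np.array(L);print('slope',np.degrees(np.arctan2(L[0,0]-L[3,0],L[0,1]-L[3,1])))
for p in [(388,185),(425,237)]: print('clip',an(c,g(*p),.109))
for n,p in [('30',(450,255)),('20o',(545,188)),('20i',(577,245)),('10o',(702,175)),('10i',(708,232))]: print(n,an(c,g(*p),.112))
print(proj(c,W((.09,.085*np.sin(np.radians(28)),.075+.085*np.cos(np.radians(28))))))
E
```

```text
lev [ 63.76 120.21 136.07  27.94]
lev [44.48 85.17 96.08 27.58]
lev [38.97 75.03 84.55 27.44]
lev [30.41 57.78 65.29 27.76]
slope 28.111057120266143
clip [41.84 79.52 89.85 27.75]
clip [37.75 69.61 79.18 28.47]
30 [34.57 60.22 69.44 29.86]
20o [27.05 73.61 78.42 20.18]
20i [22.76 62.45 66.47 20.02]
10o [13.14 76.26 77.38  9.78]
10i [10.84 65.25 66.15  9.43]
[278.66001048 162.85899557]
```

>>> send_rows(moves=[0,0,0,0,1.5,0,0,0,0,0,0.5,1.5,0,0,0,0,0,0.5,1.5,-0.5,0,0,0,0,0.5,1.5,-0.5,0,0,0,0,0,0,0,0,0,0,0,0,0,0,0])

```text
time_s: 33.1
position: [0.5992, 0.0676, 0.236]
tcp_rot: [[0.831, 0.111, 0.544], [0.088, -0.994, 0.069], [0.549, -0.009, -0.836]]
force: [-0.0, -0.3, 0.6]
opening: 0.497
```

```bash
python3 - <<'E'
from h import *
c=snap('wrist','w17'); 
u,v=proj(c,W((.1,.04,.15))); print(u,v)
x0=int(u-35);y0=int(v-28);print(x0,y0);crop('w17',x0,y0,x0+65,y0+60,12,'w17d')
E
```

```text
337.5765495032763 169.42638600219914
302 141
```

View pics/w17d.png

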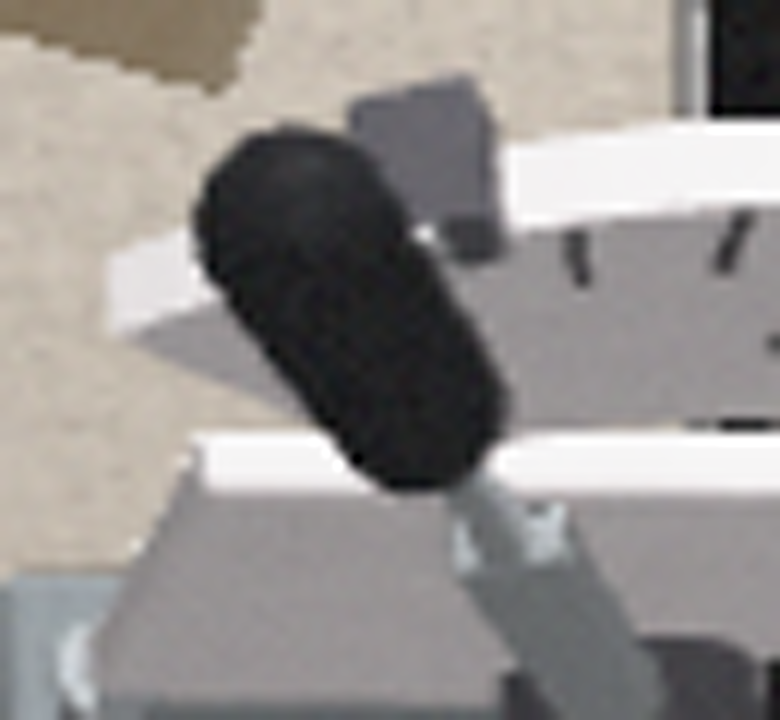

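```bash
python3 - <<'E'
from h import *
def an(c,p,x):
    q=planeS(c,*p,x,O,RS); return np.round([q[1]*1000,q[2]*1000-75,np.hypot(q[1],q[2]-.075)*1000,np.degrees(np.arctan2(q[1],q[2]-.075))],2)
c=load('w17');g=lambda x,y:(302+x/12-.46,141+y/12-.46)
for p in [(290,212),(421,408),(484,515)]: print('lev',an(c,g(*p),.09))
print('clip',an(c,g(423,235),.109))
for n,p in [('20',(575,235)),('20',(582,282)),('10',(743,215)),('10',(725,270))]: print(n,an(c,g(*p),.112))
E
```

```text
lev [ 63.64 121.31 136.99  27.68]
lev [44.67 85.5  96.46 27.58]
lev [32.55 61.23 69.34 28.  ]
clip [40.85 77.98 88.03 27.65]
20 [25.82 71.98 76.47 19.73]
20 [22.13 62.29 66.11 19.56]
10 [12.85 76.23 77.31  9.57]
10 [10.4  65.11 65.93  9.07]
```

```bash
python3 - <<'E'
from h import *
snap('top','t18');crop('t18',120,70,410,260,2.7,'t18c')
E
```

```text
(no output)
```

View pics/t18c.png

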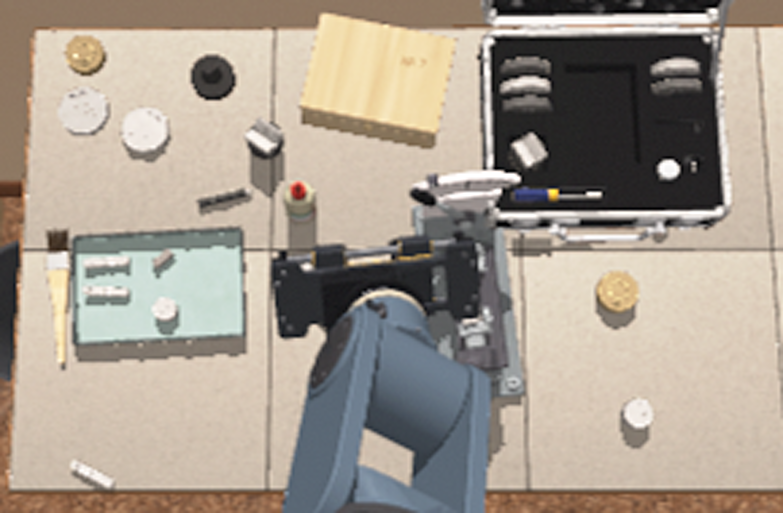

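```bash
python3 - <<'E'
from h import *
snap('side','s18');crop('s18',170,130,310,290,4,'s18c')
E
```

```text
(no output)
```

View pics/s18c.png

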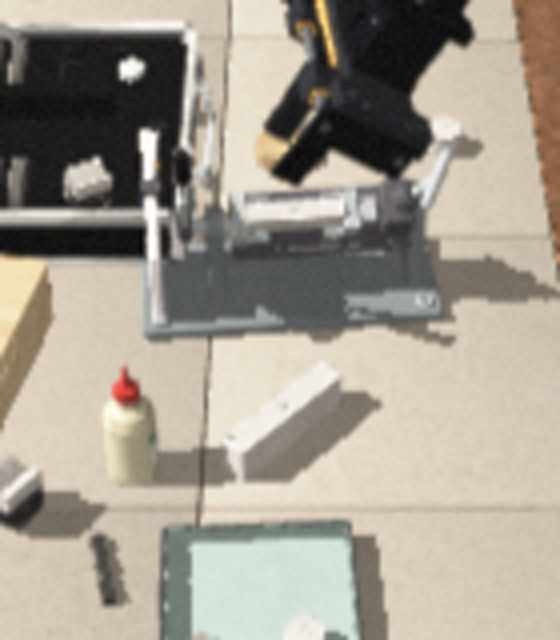

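```bash
python3 -c "
from rig import *
print(hand_in())"
```

```text
the job is handed in; nothing more can be done
None
```

The job is done in the order asked and was handed in at about 33 s of the 72 s limit, with the arm clear of everything.

- **Levelling:** I swung the lever upright. My pictures put it within about 0.3° of the middle mark.
- **Bar:** I picked the 80 mm bar, not the 115 mm one. I laid it flat between the lugs with its centre at about x = -5 mm, and let go.
- **Clamping:** I turned the T-handle clockwise by about 78° by the tool's angle. The torque rose from about 0.27 to 0.38 N m, and the picture shows the jaw tight on the bar. The crossbar read about 74–75° in the picture after I released it, which disagrees slightly. Either way the screw is about 0.19–0.25 rad past touch, inside the firm range.
- **Final tilt:** I swung the lever left to the clip and released it. Over two views the lever read 27.4–28.1° and the clip line 27.7–28.5°, so they agree within about 0.5°.
- **Surroundings:** The clip read 27.6–28.3° before the swing, so it appears unmoved. In the last pictures the bar is seated between stop and jaw. The other loose pieces look to be where they were, though the arm hid part of the top view.

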